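# Fetch the wheel bearing from behind the containers and fit it on the stub axle

## Task

The wheel bearing I need is boxed in at the back of the parts tray by the spray can, the squeeze bottle and the jar: stand those three upright on the rubber mat, take the bearing out and lower it gently onto the upright stub axle until it sits fully home on the shoulder. Then, with the bearing on the axle, put each of the three containers back upright on the very spot in the tray where it stood. Do not knock any container over, and leave the castle nut and the spanner where they lie.

Things in the scene. Friction and masses are not known exactly. Their poses are not given: they have to be found in the camera images.
- can: Spray can, loose, 0.17 to 0.34 kg. White painted cylinder 53 mm in diameter up to 122 mm high, a short dome to 130 mm, then a black cap 44 mm in diameter; 158 mm high in all. Stands upright in the tray. Origin: centre of its underside; z up along its axis.
- bottle: Squeeze bottle, loose, 0.18 to 0.36 kg, rigid. White plastic cylinder 56 mm in diameter up to about 100 mm high, then a sloping shoulder to 111 mm and a narrow black pointed spout; 140 mm high in all. Stands upright in the tray. Origin: centre of its underside; z up along its axis.
- jar: Metal jar with a wide flat screw lid, loose, 0.21 to 0.42 kg. Bare metal cylinder 58 mm in diameter up to 105 mm high, lid 50 mm in diameter from 108 mm to the top at 130 mm. Stands upright in the tray. Origin: centre of its underside; z up along its axis.
- bearing: Double-row wheel bearing, loose, 0.47 kg: a plain steel ring 64 mm in outer diameter, 37 mm high, bore 35 mm straight through, both faces alike. Lies flat (bore upright) near the back of the tray, with one container close on its left, one on its right and one in front, 4 to 18 mm of gap to each. Origin: centre of its underside, on the bore's axis; z up along the bore.
- tray: Grey sheet-steel parts tray, fixed, 200 mm (x) by 236 mm (y), walls 4 mm thick, floor top at z = 4 mm; back and side walls 30 mm high, front lip 15 mm. Origin: centre of its underside; x to its back (away from the robot), y to its left. Bearing at about x 45 mm; containers at about (35, 71), (35, -71) and (-24, 0) mm, which one where varies. A carton 45 x 45 x 24 mm sits at (-66, 80).
- mat: Black ribbed rubber mat on the bench, fixed, 190 x 190 mm, 4 mm thick: the side area. Origin: centre of its underside; x and y along its edges, z up.
- stub: Stub axle bolted upright on a dark plate 170 x 170 mm, fixed. Plate top z = 10 mm; flange 110 mm wide, bolt heads to 30 mm; barrel 56 mm wide up to the flat shoulder at z = 50 mm; journal 31 mm wide to 78; taper to 20 mm wide at 90; threaded nose to the top at 106 mm. The bearing slips over with 2 mm play all round; home is underside on the shoulder. Origin: underside of plate, on the axis; z up.
- nut: Castle nut, loose, 39 mm over its corners, 22 mm high, lying on one corner of the stub axle's fixture plate, about 61 mm off the axis in both -x and -y of the plate. To be left alone. Origin: centre of its underside.
- spanner: Steel combination spanner, loose, 180 mm long, lying on the bench just beyond the mat's +x edge, about parallel to it. To be left alone. Origin: under the middle of its length.

How it is judged:
On the way, in this order (a step that is already met when the one before it is completed fails the run):
1. the can, the bottle and the jar all stand upright on the mat, released (x of can in the frame of mat between -0.095 and 0.095 m and y of can in the frame of mat between -0.095 and 0.095 m and z of can in the frame of mat between 0 and 0.01 m and angle between each of can, bottle, jar's own z axis and vertical below 0.1 rad and linear speed of each of can, bottle, jar below 0.03 m/s and contact force between the fingers and can below 0.2 N and x of bottle in the frame of mat between -0.095 and 0.095 m and y of bottle in the frame of mat between -0.095 and 0.095 m and z of bottle in the frame of mat between 0 and 0.01 m and contact force between the fingers and bottle below 0.2 N and x of jar in the frame of mat between -0.095 and 0.095 m and y of jar in the frame of mat between -0.095 and 0.095 m and z of jar in the frame of mat between 0 and 0.01 m and contact force between the fingers and jar below 0.2 N), for 0.2 s.
2. the bearing is home on the shoulder of the stub axle, released, while the three containers stand on the mat (all of step 1 and horizontal distance between bearing and stub below 0.006 m and z of bearing in the frame of stub between 0.045 and 0.055 m and angle between the z axis of bearing and the z axis of stub, either way round below 0.08 rad and linear speed of bearing below 0.03 m/s and contact force between the fingers and bearing below 0.2 N), for 0.2 s.
At the end, for the whole second after the job is handed in: Bearing on the stub axle's shoulder (height within 5 mm, within 6 mm of the axis, level within 0.08 rad); can, bottle and jar each upright (0.1 rad) within 15 mm of where it stood at the start; all four released and at rest (horizontal distance between bearing and stub below 0.006 m and z of bearing in the frame of stub between 0.045 and 0.055 m and angle between the z axis of bearing and the z axis of stub, either way round below 0.08 rad and linear speed of each of bearing, can, bottle, jar below 0.03 m/s and contact force between the fingers and bearing below 0.2 N and distance of each of can, bottle, jar from where it was at the start of the episode below 0.015 m and angle between each of can, bottle, jar's own z axis and vertical below 0.1 rad and contact force between the fingers and can below 0.2 N and contact force between the fingers and bottle below 0.2 N and contact force between the fingers and jar below 0.2 N); the robot touches nothing.
It fails at once if a container is knocked over (leans more than 0.6 rad) (angle between any of can, bottle, jar's own z axis and vertical above 0.6 rad).
It fails at once if the bearing is dropped down the stub axle (falls free faster than 0.7 m/s, about 25 mm) (contact force between the fingers and bearing below 0.1 N and horizontal distance between bearing and stub below 0.03 m and linear speed of bearing above 0.7 m/s).
It fails at once if the castle nut or the spanner is moved by more than 30 mm (distance of any of nut, spanner from where it was at the start of the episode above 0.03 m).
It also fails if it takes over 144 s, if anything falls off the work surface, if the arm or the gripper's body presses on something with over 40 N, if the wrist force passes 120 N, or if a joint passes its speed limit or range.

## Robot

A 6-joint arm with a two-finger parallel gripper is mounted at the origin on the work surface. World frame = base frame: x ahead of the robot, y to its left, z up, the work surface at z = 0. Lengths are in m, angles in rad, forces in N, time in s.
With the tool pointing down it reaches from about 0.3 to 0.775 m from the base axis. Payload 14.6 kg.
Tool frame: the origin (TCP) lies at the very end of the fingers, on their centre line; the grasp point (between the pads) lies 19 mm behind it; z points along the fingers, y is the line along which they close (so a half turn about z gives the same grasp; the last joint's range is limited). The gripper opens to 94 mm and grips with 3 to 60 N. Pads are 16 mm wide; open, the fingers measure 119 mm over their backs; the gripper's body (75 mm by 177 mm) begins 78 mm behind the grasp point.
Start: joints at [-1.179, 0.3, 1.521, -0, 1.321, -0.067], TCP at [0.244, -0.493, 0.171] pointing down, gripper open.
Joint ranges: [-3.03, 3.03], [-0.79, 2.21], [0.23, 2.52], [-1.04, 4.18], [0, 3.07], [-2.55, 2.55]. Speed limits (rad/s): [2.22, 2.22, 2.57, 3.14, 3.14, 3.14].

## Interface

Orientations are given as [roll, pitch, yaw] about the fixed x, y, z axes, in that order (R = Rz(yaw) Ry(pitch) Rx(roll)).
In Python, from station import status, vision, order, silhouettes gives the robot as it stands. The module is installed in compiled form; this text tells all that it offers.
- The arm moves only by the shell command python3 -m pendant 'ROWS' [FORCE]. ROWS is JSON, one flat list of numbers, 7 for each row, row after row: the shift along the tool's x, y, z in units of 500 mm (1.0 is 500 mm), then the turn, a rotation vector about the tool's x, y, z in units of 90 degrees (1.0 is 90 degrees), then the opening, from -1 (shut) to 1 (fully open). A call has 1 to 12 rows; each row is the pose to reach, as a shift and turn from the pose commanded when the call began, along the tool's axes at that moment; what a row does not reach only later rows make up. A row lasts 1/10 s, in which the tool goes at most 50 mm and 8.59 degrees, less where a joint would pass 70% of its speed; a pose out of reach is approached as far as the arm can. A call with a number of a shift or a turn outside -1 to 1 is refused whole. A call with a gripper value outside its range is refused whole. The fingers move at their own pace and stop on an object; FORCE is the grip in N (left out, the last holds). Time passes only in rows, so rows that repeat a pose let the fingers close. It gives the time, the measured TCP pose, the force, the opening and the grip force at its end, in the units of the state.
- status.get_obs(): the state, without advancing time (a new reading comes with each control period).
- vision.camera(name): name is "side" or "top"; returns a dict with "pixels" (384x512x3 uint8, red, green, blue), "K" (3x3 intrinsics, pixels), "R" (3x3) and "t" (3): a world point X has camera coordinates R X + t. Camera axes: x right, y down, z forward; pixel columns grow to the right and rows downward; lengths in m; the calibration is good to about 2 mm. A picture is of the moment at which its call begins. There is no depth.
- order.hand_in(): hands the job in; it is judged then, once.
Trained networks look in a picture, given as the dict that the camera call returned (one of the last four; its "shot" number tells which), for a name from the list of things; names that differ only in an ending like _2 or _b are one class to them, and where a whole thing is asked for, a point or a joint stands for the part that bears it (a point fixed in the world has none). Each returns a list of dicts, best first, with "score" (0 to 1); they miss things now and then, are a little off and sometimes report something else, mostly with a low value. They report only what shows in the picture. A call takes as long as a camera call.
- silhouettes(target, picture): "region" (384x512 bool, what is visible of it) and "extent" ([left, top, right, bottom] in pixels, round what is visible of it).
The state is a dict: "time_s": time; "qpos": joint angles; "joint_vel": joint speeds; "tau": joint torques, N m; "ee_pos": TCP position; "eef_rot": TCP orientation; "force": force on the tool from outside, world axes, zero at the start; "moment": the same for the moment, N m; "grip_width": finger opening in m; "grip_force": force on a finger pad.
Only numpy, scipy, OpenCV 4.12 (cv2) and the standard library are available. Lean on these libraries where they do the work, as an engineer would, in place of code of your own. Each camera call takes 0.05 s, during which the arm holds its last target. There are 200 camera calls.

## Working session

There is one attempt and no reset: what is moved stays moved. The work goes in short steps, Python scripts to look and compute and a shell command to move; the robot and the scene stay as the last step left them, time stands still between calls to the robot, and variables do not carry over. Pictures are saved under pics/ and viewed, at most 14 in all, crops included, and the job is handed in when it is done.

```bash
mkdir -p pics
python3 - <<'E'
from station import status, vision, silhouettes
import cv2,numpy as np
o=status.get_obs()
for k in o: print(k,np.round(o[k],4))
for c in("side","top"):
    p=vision.camera(c); cv2.imwrite(f"pics/{c}0.png",p["pixels"][:,:,::-1])
    print(c,np.round(p["K"],1).tolist(),np.round(p["R"],4).tolist(),np.round(p["t"],4).tolist())
    for n in "can bottle jar bearing tray mat stub nut spanner".split():
        print(n,[(round(float(d["score"]),2),np.round(d["extent"]).tolist()) for d in silhouettes(n,p)[:2]])
E
```

```text
time_s 0.0
qpos [-1.1786  0.3004  1.5216  0.      1.3207 -0.0666]
joint_vel [-0.      0.0012  0.0009 -0.0005  0.0003 -0.0011]
tau [-2.30000e-03 -5.31808e+01 -3.52739e+01  7.08000e-02  2.43000e-02
 -1.00000e-04]
ee_pos [ 0.2435 -0.4928  0.1708]
eef_rot [-3.1405e+00 -1.0000e-04  4.5880e-01]
force [0.2908 0.309  0.1449]
moment [ 0.0092 -0.0264 -0.0163]
grip_force 0.0
grip_width 0.0937
side [[368.1, 0.0, 246.7], [0.0, 368.1, 191.0], [0.0, 0.0, 1.0]] [[-0.9669, -0.2545, 0.0175], [-0.1645, 0.5696, -0.8053], [0.195, -0.7816, -0.5926]] [0.5155, 0.1548, 0.938]
can [(0.71, [280.0, 120.0, 301.0, 165.0]), (0.68, [209.0, 187.0, 282.0, 246.0])]
bottle [(0.88, [263.0, 129.0, 282.0, 169.0])]
jar [(0.95, [271.0, 116.0, 290.0, 151.0])]
bearing []
tray [(0.93, [249.0, 134.0, 318.0, 184.0]), (0.66, [281.0, 114.0, 301.0, 166.0])]
mat [(0.92, [169.0, 266.0, 280.0, 366.0]), (0.49, [280.0, 119.0, 302.0, 166.0])]
stub [(0.77, [208.0, 190.0, 284.0, 248.0])]
nut []
spanner [(0.57, [146.0, 262.0, 195.0, 326.0])]
top [[380.6, 0.0, 254.4], [0.0, 380.6, 197.2], [0.0, 0.0, 1.0]] [[-0.0081, -1.0, 0.0058], [-0.9979, 0.0077, -0.0646], [0.0645, -0.0063, -0.9979]] [-0.002, 0.5349, 0.9131]
can [(0.56, [371.0, 216.0, 416.0, 241.0]), (0.17, [91.0, 155.0, 162.0, 171.0])]
bottle [(0.86, [347.0, 183.0, 380.0, 213.0])]
jar [(0.8, [401.0, 185.0, 451.0, 215.0])]
bearing [(0.56, [379.0, 183.0, 404.0, 211.0])]
tray []
mat [(0.6, [82.0, 177.0, 169.0, 260.0])]
stub [(0.24, [90.0, 156.0, 165.0, 173.0])]
nut [(0.72, [262.0, 220.0, 277.0, 233.0])]
spanner [(0.6, [90.0, 155.0, 164.0, 172.0])]
```

View pics/side0.png

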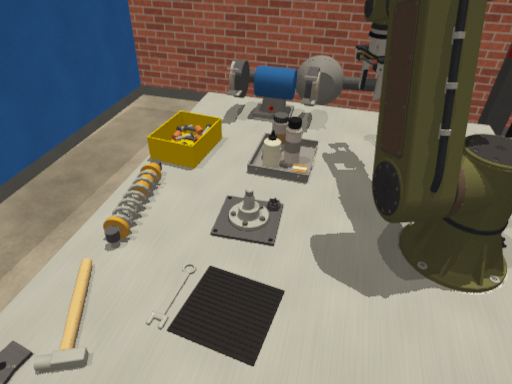

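View pics/top0.png

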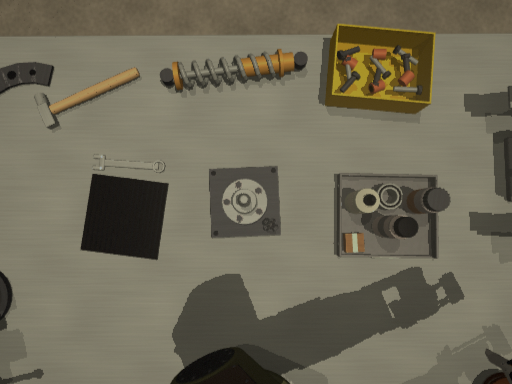

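```bash
cat > h.py <<'E'
import numpy as np, cv2
from scipy.spatial.transform import Rotation as Ro
from scipy.optimize import minimize
from station import status, vision, silhouettes
PROF={"can":[(.0265,0,.122),(.022,.122,.158)],"bottle":[(.028,0,.100),(.012,.100,.111),(.005,.111,.140)],
 "jar":[(.029,0,.105),(.025,.105,.130)],"bearing":[(.032,0,.037)]}
A=np.linspace(0,2*np.pi,40,endpoint=False); C=np.c_[np.cos(A),np.sin(A)]
def proj(p,X):
    c=np.atleast_2d(X)@p["R"].T+p["t"]; u=c@p["K"].T; return u[:,:2]/u[:,2:]
def ray(p,uv,z):  # world point of pixel at height z
    d=p["R"].T@np.linalg.inv(p["K"])@np.array([*uv,1.]); o=-p["R"].T@p["t"]; return o+d*(z-o[2])/d[2]
def tri(ps,uvs):
    M=np.zeros((3,3));b=np.zeros(3)
    for p,uv in zip(ps,uvs):
        d=p["R"].T@np.linalg.inv(p["K"])@np.array([*uv,1.]);d/=np.linalg.norm(d);o=-p["R"].T@p["t"];P=np.eye(3)-np.outer(d,d);M+=P;b+=P@o
    return np.linalg.solve(M,b)
def hulls(p,n,x):
    r=[]
    for R,a,b in PROF[n]:
        X=np.vstack([np.c_[x[0]+R*C[:,0],x[1]+R*C[:,1],np.full(40,x[2]+h)] for h in (a,b)])
        r.append(cv2.convexHull(proj(p,X).astype(np.float32))[:,0])
    return r
S=4
def mask(p,n,x,roi):
    m=np.zeros(((roi[3]-roi[1])*S,(roi[2]-roi[0])*S),np.uint8)
    for h in hulls(p,n,x): cv2.fillConvexPoly(m,np.round(((h+.5-roi[:2])*S)*16).astype(np.int32),1,shift=4)
    return m>0
def overlay(p,objs,roi,k,f,extra=[]):
    im=cv2.resize(p["pixels"][roi[1]:roi[3],roi[0]:roi[2],::-1],None,fx=k,fy=k,interpolation=cv2.INTER_CUBIC)
    for i,(n,x) in enumerate(objs.items()):
        for h in hulls(p,n,x): cv2.polylines(im,[np.round((h+.5-roi[:2])*k).astype(np.int32)],True,[(0,255,0),(0,255,255),(255,0,255),(255,128,0)][i%4],1)
    for u in extra: cv2.circle(im,tuple(int(v) for v in (np.array(u)+.5-roi[:2])*k),4,(0,0,255),1)
    cv2.imwrite(f,im)
def go(x,y,z,yaw=None):  # row needed to reach world TCP pose, tool down with yaw
    o=status.get_obs(); Rc=Ro.from_euler("xyz",o["eef_rot"])
    w=o["eef_rot"][2] if yaw is None else yaw
    T=Ro.from_euler("xyz",[np.pi,0,w])
    d=Rc.inv().apply(np.array([x,y,z])-o["ee_pos"])/.5
    r=(Rc.inv()*T).as_rotvec()/(np.pi/2)
    print("t",round(float(o["time_s"]),1),"pos",np.round(o["ee_pos"],4),"rot",np.round(o["eef_rot"],3),"F",np.round(o["force"],1),"w",round(float(o["grip_width"]),4),"gf",round(float(o["grip_force"]),1),"->",np.round(d,4),np.round(r,4))
E
cat > fit.py <<'E'
from h import *
ps={c:vision.camera(c) for c in("top","side")}
roi={"top":(330,165,465,265),"side":(240,100,330,190)}
N=["can","bottle","jar","bearing"]; reg={}
for c,p in ps.items():
    for n in N:
        s=silhouettes(n,p)
        s=[d for d in s if roi[c][0]<=np.mean(d["extent"][::2])<roi[c][2] and roi[c][1]<np.mean(d["extent"][1::2])<roi[c][3]]
        if s:
            r=roi[c]; reg[c,n]=np.kron(s[0]["region"][r[1]:r[3],r[0]:r[2]],np.ones((S,S)))>0; print(c,n,round(float(s[0]["score"]),2),s[0]["extent"])
tc=-ps["top"]["R"].T@ps["top"]["t"]
g={n:ray(ps["top"],uv,h)[:2] for n,uv,h in(("can",(405,227),.16),("bottle",(367,200),.14),("jar",(434,200),.13),("bearing",(390,196),.04))}
x0=np.array([[*g[n],.004] for n in N]).ravel(); print(np.round(x0.reshape(-1,3),3).tolist())
def cost(v):
    X=v.reshape(-1,3); J=0
    for c,p in ps.items():
        o=-p["R"].T@p["t"]; M=[mask(p,n,X[i],roi[c]) for i,n in enumerate(N)]
        for i,n in enumerate(N):
            if (c,n) not in reg: continue
            m=M[i].copy()
            for j in range(4):
                if np.linalg.norm(X[j][:2]-o[:2])+(.03 if N[j]=="bearing" else 0)<np.linalg.norm(X[i][:2]-o[:2])+(.03 if n=="bearing" else 0): m&=~M[j]
            J+=1-(m&reg[c,n]).sum()/(m|reg[c,n]).sum()
    return J+ 20*np.sum((X[:,2]-.004)**2)/.01**2*1e-3
sim=np.vstack([x0]+[x0+.006*np.eye(12)[i] for i in range(12)])
r=minimize(cost,x0,method="Nelder-Mead",options=dict(initial_simplex=sim,maxfev=2500,xatol=1e-4,fatol=1e-4))
X=r.x.reshape(-1,3); print(r.fun,cost(x0)); 
for n,x in zip(N,X): print(n,np.round(x,4).tolist())
o={n:x for n,x in zip(N,X)}
overlay(ps["top"],o,roi["top"],5,"pics/ft.png"); overlay(ps["side"],o,roi["side"],6,"pics/fs.png")
E
python3 fit.py
```

```text
top bottle 0.77 [345.0, 186.8, 381.5, 211.5]
top jar 0.75 [401.8, 186.1, 451.6, 217.8]
top bearing 0.84 [379.7, 180.2, 405.3, 212.2]
side can 0.96 [280.5, 118.7, 302.4, 165.2]
side bottle 0.96 [262.4, 131.1, 282.1, 171.1]
side jar 0.82 [270.8, 114.9, 288.7, 153.5]
[[0.462, -0.316, 0.004], [0.519, -0.245, 0.004], [0.519, -0.392, 0.004], [0.534, -0.33, 0.004]]
0.7505317303545431 1.2532290397164696
can [0.4586, -0.3091, 0.007]
bottle [0.5204, -0.2537, 0.0073]
jar [0.5206, -0.402, -0.0014]
bearing [0.5345, -0.3272, 0.0041]
```

```bash
python3 -c "
import cv2,numpy as np
a=cv2.imread('pics/ft.png');b=cv2.imread('pics/fs.png');print(a.shape,b.shape)
b=cv2.resize(b,None,fx=.7,fy=.7)
a=cv2.resize(a,None,fx=.62,fy=.62)
h=max(a.shape[0],b.shape[0]);f=lambda i:cv2.copyMakeBorder(i,0,h-i.shape[0],0,0,0)
cv2.imwrite('pics/f1.png',np.hstack([f(a),f(b)]))"
```

```text
(500, 675, 3) (540, 540, 3)
```

View pics/f1.png

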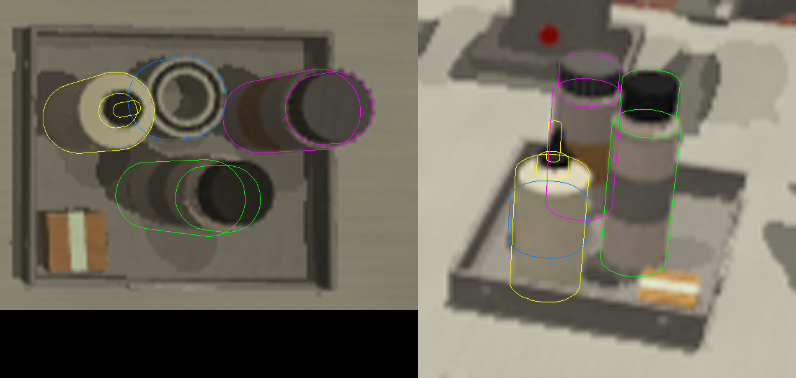

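Run:
```python
from h import *
t,s=vision.camera("top"),vision.camera("side")
f=lambda a,b:(330+a/3.1-.5,165+b/3.1-.5)
g=lambda a,b:(240+(a-418)/4.2-.5,100+b/4.2-.5)
print("can top",tri([t,s],[f(239,192),g(651,79)]).round(4), ray(t,f(239,192),.162).round(4))
print("jar top",tri([t,s],[f(337,106),g(589,70)]).round(4), ray(t,f(337,106),.134).round(4))
print("bot sh",tri([t,s],[f(118,111),g(551,170)]).round(4), ray(t,f(118,111),.106).round(4))
print("bearing top", ray(t,f(185,97),.041).round(4))
for n,a,z in(("BL",(15,28),.03),("BR",(332,30),.03),("FR",(335,290),.015),("FL",(15,285),.015)): print(n,ray(t,f(*a),z).round(4))
print("cam",(-t["R"].T@t["t"]).round(3),(-s["R"].T@s["t"]).round(3))
for p,n,roi in((t,"t",(75,145,290,265)),(s,"s",(140,180,300,370))):
    cv2.imwrite(f"pics/m{n}.png",cv2.resize(p["pixels"][roi[1]:roi[3],roi[0]:roi[2],::-1],None,fx=3.5 if n=="t" else 3,fy=3.5 if n=="t" else 3,interpolation=cv2.INTER_CUBIC))
```

```text
can top [ 0.4613 -0.3182  0.1624] [ 0.4628 -0.3181  0.162 ]
jar top [ 0.5214 -0.4047  0.1234] [ 0.5211 -0.3994  0.134 ]
bot sh [ 0.5209 -0.2557  0.1074] [ 0.5203 -0.2562  0.106 ]
bearing top [ 0.5342 -0.328   0.041 ]
BL [ 0.5901 -0.2004  0.03  ]
BR [ 0.5867 -0.449   0.03  ]
FR [ 0.3833 -0.4506  0.015 ]
FL [ 0.3893 -0.1993  0.015 ]
cam [ 0.475 -0.     0.946] [0.341 0.776 0.671]
```

View pics/mt.png

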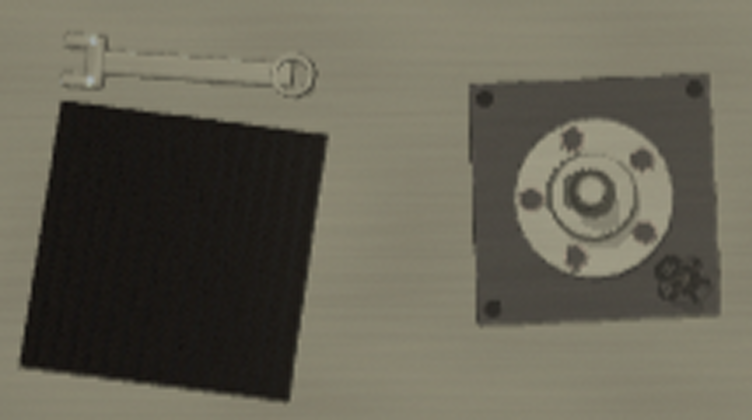

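View pics/ms.png

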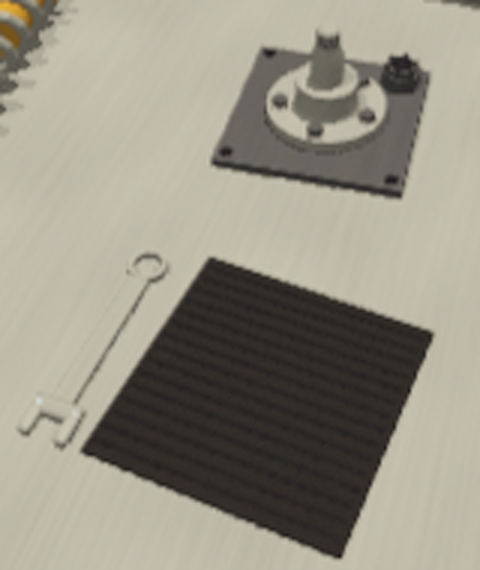

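Run:
```python
from h import *
t,s=vision.camera("top"),vision.camera("side")
f=lambda a,b:(75+a/3.5-.5,145+b/3.5-.5)
g=lambda a,b:(140+a/3-.5,180+b/3-.5)
print("nose",tri([t,s],[f(592,193),g(328,36)]).round(4),ray(t,f(592,193),.106).round(4))
print("flange c",ray(t,f(593.5,197.5),.02).round(4),"barrel c",ray(t,f(592,197),.05).round(4))
pl=[(470,85),(710,73),(720,315),(478,325)];P=[ray(t,f(*a),.01) for a in pl];print("plate",np.mean(P,0).round(4))
pl=[(212,162),(268,47),(430,72),(402,193)];print("plate side",np.mean([ray(s,g(*a),.01) for a in pl],0).round(4))
P=np.array([ray(t,f(*a),.004) for a in [(62,101),(327,134),(290,401),(20,367)]]);print("mat",P.mean(0).round(4),(P[0]-P[3]).round(3),(P[0]-P[1]).round(3))
Q=np.array([ray(s,g(*a),.004) for a in [(82,451),(208,258),(433,332),(340,557)]]);print("mat side",Q.mean(0).round(4)); print("mat z",[tri([t,s],[f(*a),g(*b)]).round(3).tolist() for a,b in zip([(62,101),(327,134),(290,401),(20,367)],[(82,451),(208,258),(433,332),(340,557)])])
go(.462,-.318,.19,0)
```

```text
nose [0.5243 0.0183 0.0965] [0.5239 0.0181 0.106 ]
flange c [0.5258 0.019  0.02  ] barrel c [0.5245 0.0194 0.05  ]
plate [0.5254 0.0185 0.01  ]
plate side [0.5212 0.0219 0.01  ]
mat [0.492  0.3146 0.004 ] [ 0.187 -0.026  0.   ] [0.025 0.188 0.   ]
mat side [0.4904 0.3166 0.004 ]
mat z [[0.597, 0.396, 0.003], [0.573, 0.209, 0.0], [0.385, 0.233, 0.001], [0.411, 0.422, 0.004]]
t 1.7 pos [ 0.2436 -0.4931  0.1713] rot [-3.142 -0.     0.459] F [0.3 0.2 0.3] w 0.0941 gf 0.0 -> [ 0.5468 -0.1205 -0.0373] [-0.     -0.      0.2921]
```

```bash
python3 -m pendant '[0.18,-0.04,-0.0373,0,0,0.1,0.7, 0.36,-0.08,-0.0373,0,0,0.2,0.7, 0.5468,-0.1205,-0.0373,0,0,0.2921,0.7, 0.5468,-0.1205,-0.0373,0,0,0.2921,0.7, 0.5468,-0.1205,-0.0373,0,0,0.2921,0.7, 0.5468,-0.1205,-0.0373,0,0,0.2921,0.7, 0.5468,-0.1205,-0.0373,0,0,0.2921,0.7, 0.5468,-0.1205,-0.0373,0,0,0.2921,0.7, 0.5468,-0.1205,-0.0373,0,0,0.2921,0.7]' 30
python3 -c "
from h import *
go(.462,-.318,.084,0)
for c in('top','side'):
    p=vision.camera(c); cv2.imwrite(f'pics/{c}1.png',p['pixels'][:,:,::-1])
o=cv2.imread('pics/top1.png')[150:270,320:480];s=cv2.imread('pics/side1.png')[60:190,230:350]
o=cv2.resize(o,None,fx=2.5,fy=2.5);s=cv2.resize(s,(360,390))
cv2.imwrite('pics/c1.png',np.hstack([cv2.copyMakeBorder(o,0,90,0,0,0),s]))"
```

```text
time_s: 2.6
ee_pos: [0.4614, -0.3186, 0.1899]
eef_rot: [3.142, 0.0, -0.001]
force: [-0.0, -0.6, 0.2]
grip_width: 0.0799
grip_force: 0.0
t 2.6 pos [ 0.4614 -0.3186  0.1899] rot [ 3.142e+00  0.000e+00 -1.000e-03] F [-0.  -0.6  0.2] w 0.0799 gf 0.0 -> [ 0.0013 -0.0012  0.2119] [ 0.      0.0002 -0.0005]
```

View pics/c1.png

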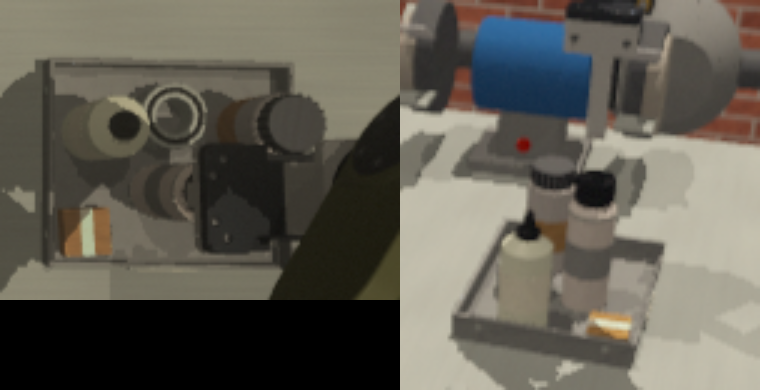

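```bash
python3 -m pendant '[0.0013,-0.0012,0.05,0,0,0,0.7, 0.0013,-0.0012,0.1,0,0,0,0.7, 0.0013,-0.0012,0.15,0,0,0,0.7, 0.0013,-0.0012,0.19,0,0,0,0.7, 0.0013,-0.0012,0.2119,0,0,0,0.7, 0.0013,-0.0012,0.2119,0,0,0,0.7, 0.0013,-0.0012,0.2119,0,0,0,0.3, 0.0013,-0.0012,0.2119,0,0,0,0, 0.0013,-0.0012,0.2119,0,0,0,-0.1, 0.0013,-0.0012,0.2119,0,0,0,-0.3, 0.0013,-0.0012,0.2119,0,0,0,-0.3, 0.0013,-0.0012,0.2119,0,0,0,-0.3]' 30
python3 -c "
from h import *
go(.462,-.318,.264,0)"
```

```text
time_s: 3.9
ee_pos: [0.463, -0.3178, 0.0847]
eef_rot: [3.141, -0.001, -0.0]
force: [0.2, -1.7, 5.3]
grip_width: 0.0513
grip_force: 30.0
t 3.9 pos [ 0.463  -0.3178  0.0847] rot [ 3.141e+00 -1.000e-03 -0.000e+00] F [ 0.2 -1.7  5.3] w 0.0513 gf 30.0 -> [-0.0016  0.0008 -0.3586] [ 0.0006 -0.0006 -0.    ]
```

```bash
python3 -m pendant '[0,0,-0.02,0,0,0,-0.3, 0,0,-0.06,0,0,0,-0.3, 0,0,-0.12,0,0,0,-0.3, 0,0,-0.19,0,0,0,-0.3, 0,0,-0.26,0,0,0,-0.3, 0,0,-0.32,0,0,0,-0.3, 0,0,-0.36,0,0,0,-0.3, 0,0,-0.36,0,0,0,-0.3]'
python3 -c "
from h import *
go(.442,.322,.27,0)
for c in('top','side'):
    p=vision.camera(c); cv2.imwrite(f'pics/{c}2.png',p['pixels'][:,:,::-1])
o=cv2.imread('pics/top2.png')[150:270,320:480];s=cv2.imread('pics/side2.png')[40:170,230:350]
o=cv2.resize(o,None,fx=2.5,fy=2.5);s=cv2.resize(s,(360,390))
cv2.imwrite('pics/c2.png',np.hstack([cv2.copyMakeBorder(o,0,90,0,0,0),s]))"
```

```text
time_s: 4.7
ee_pos: [0.4632, -0.3176, 0.2668]
eef_rot: [3.139, -0.003, 0.0]
force: [-0.3, -0.0, -1.9]
grip_width: 0.0519
grip_force: 30.0
t 4.7 pos [ 0.4632 -0.3176  0.2668] rot [ 3.139e+00 -3.000e-03  0.000e+00] F [-0.3 -0.  -1.9] w 0.0519 gf 30.0 -> [-0.0421 -1.2792 -0.0094] [ 0.0014 -0.002   0.0001]
```

View pics/c2.png

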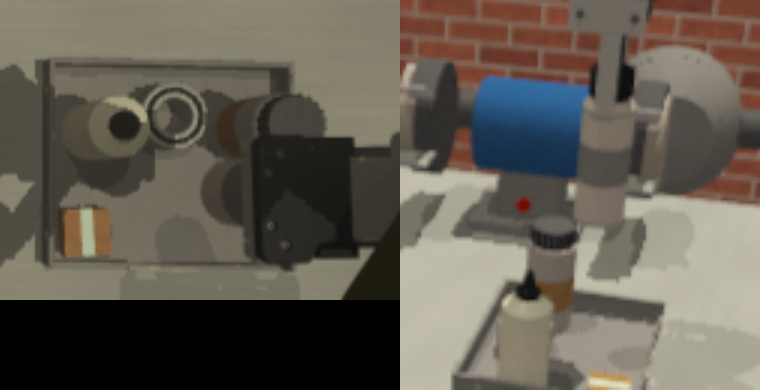

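```bash
python3 -m pendant '[0,-0.04,-0.01,0,0,0,-0.3, 0,-0.1,-0.01,0,0,0,-0.3, 0,-0.18,-0.01,0,0,0,-0.3, 0,-0.26,-0.01,0,0,0,-0.3, 0,-0.34,-0.01,0,0,0,-0.3, -0.01,-0.42,-0.01,0,0,0,-0.3, -0.015,-0.5,-0.01,0,0,0,-0.3, -0.02,-0.58,-0.01,0,0,0,-0.3, -0.02,-0.66,-0.01,0,0,0,-0.3, -0.02,-0.74,-0.01,0,0,0,-0.3, -0.02,-0.8,-0.01,0,0,0,-0.3, -0.02,-0.84,-0.01,0,0,0,-0.3]'
python3 -c "
from h import *
go(.442,.322,.27,0)
go(.442,.322,.086,0)"
```

```text
time_s: 6.0
ee_pos: [0.4513, 0.1051, 0.268]
eef_rot: [-3.141, 0.002, 0.002]
force: [-0.6, -0.4, -3.1]
grip_width: 0.0516
grip_force: 30.0
t 6.0 pos [0.4513 0.1051 0.268 ] rot [-3.141e+00  2.000e-03  2.000e-03] F [-0.6 -0.4 -3.1] w 0.0516 gf 30.0 -> [-0.0179 -0.4338 -0.0039] [-0.0001  0.0012  0.0012]
t 6.0 pos [0.4513 0.1051 0.268 ] rot [-3.141e+00  2.000e-03  2.000e-03] F [-0.6 -0.4 -3.1] w 0.0516 gf 30.0 -> [-0.0171 -0.4338  0.3641] [-0.0001  0.0012  0.0012]
```

```bash
python3 -m pendant '[0,-0.06,-0.004,0,0,0,-0.3, -0.005,-0.14,-0.004,0,0,0,-0.3, -0.01,-0.22,-0.004,0,0,0,-0.3, -0.015,-0.3,-0.004,0,0,0,-0.3, -0.017,-0.37,-0.004,0,0,0,-0.3, -0.017,-0.415,-0.004,0,0,0,-0.3, -0.017,-0.4338,0.02,0,0,0,-0.3, -0.017,-0.4338,0.08,0,0,0,-0.3, -0.017,-0.4338,0.15,0,0,0,-0.3, -0.017,-0.4338,0.22,0,0,0,-0.3, -0.017,-0.4338,0.28,0,0,0,-0.3, -0.017,-0.4338,0.32,0,0,0,-0.3]'
python3 -c "
from h import *
go(.442,.322,.086,0)"
```

```text
time_s: 7.2
ee_pos: [0.4424, 0.318, 0.1054]
eef_rot: [3.139, 0.004, -0.001]
force: [-0.3, 0.3, -2.4]
grip_width: 0.052
grip_force: 30.0
t 7.2 pos [0.4424 0.318  0.1054] rot [ 3.139e+00  4.000e-03 -1.000e-03] F [-0.3  0.3 -2.4] w 0.052 gf 30.0 -> [-0.0006 -0.0081  0.0389] [ 0.0015  0.0023 -0.0004]
```

```bash
python3 -m pendant '[0,-0.003,0.015,0,0,0,-0.3, 0,-0.003,0.028,0,0,0,-0.3, 0,-0.003,0.034,0,0,0,-0.3, 0,-0.003,0.038,0,0,0,-0.3, 0,-0.003,0.040,0,0,0,-0.3, 0,-0.003,0.040,0,0,0,-0.3]'
python3 -c "
from h import *
go(.442,.322,.086,0)"
```

```text
time_s: 7.8
ee_pos: [0.4443, 0.3211, 0.0894]
eef_rot: [-3.141, -0.001, -0.0]
force: [0.9, 0.3, -2.7]
grip_width: 0.0518
grip_force: 30.0
t 7.8 pos [0.4443 0.3211 0.0894] rot [-3.141e+00 -1.000e-03 -0.000e+00] F [ 0.9  0.3 -2.7] w 0.0518 gf 30.0 -> [-0.0046 -0.0019  0.0068] [-0.0002 -0.0003 -0.    ]
```

```bash
python3 -m pendant '[0,0,0.002,0,0,0,-0.3, 0,0,0.002,0,0,0,-0.3,0,0,0.002,0,0,0,-0.3]'; python3 -c "
from h import *
go(.442,.322,.086,0)
import time
for i in range(4):
  vision.camera('top'); go(.442,.322,.086,0)"
```

```text
time_s: 8.1
ee_pos: [0.4442, 0.321, 0.0881]
eef_rot: [-3.142, -0.0, -0.0]
force: [-0.5, -0.9, -2.8]
grip_width: 0.0516
grip_force: 30.0
t 8.1 pos [0.4442 0.321  0.0881] rot [-3.142 -0.    -0.   ] F [-0.5 -0.9 -2.8] w 0.0516 gf 30.0 -> [-0.0044 -0.002   0.0042] [-0. -0. -0.]
t 8.2 pos [0.4442 0.321  0.0881] rot [-3.142 -0.    -0.   ] F [ 0.1 -0.5 -2.8] w 0.0518 gf 30.0 -> [-0.0044 -0.002   0.0042] [-0.     -0.0001 -0.    ]
t 8.2 pos [0.4442 0.321  0.0881] rot [-3.142 -0.    -0.   ] F [-0.9  0.  -2.4] w 0.0518 gf 30.0 -> [-0.0044 -0.002   0.0042] [-0.0001 -0.     -0.    ]
t 8.2 pos [0.4442 0.321  0.0881] rot [-3.142 -0.    -0.   ] F [-0.5 -0.2 -2.2] w 0.0516 gf 30.0 -> [-0.0044 -0.002   0.0042] [-0.     -0.0001 -0.    ]
t 8.3 pos [0.4442 0.321  0.0881] rot [-3.142 -0.    -0.   ] F [-0.2  0.3 -3.2] w 0.0516 gf 30.0 -> [-0.0044 -0.002   0.0042] [-0.     -0.0001 -0.    ]
```

```bash
python3 -m pendant '[0,0,0.002,0,0,0,-0.3, 0,0,0.004,0,0,0,-0.3,0,0,0.006,0,0,0,-0.3,0,0,0.006,0,0,0,-0.3]'; python3 -m pendant '[0,0,0.001,0,0,0,-0.3,0,0,0.001,0,0,0,-0.3]'
```

```text
time_s: 8.7
ee_pos: [0.4442, 0.321, 0.0849]
eef_rot: [3.142, 0.0, -0.0]
force: [-0.5, -0.6, -2.1]
grip_width: 0.0518
grip_force: 30.0
time_s: 8.9
ee_pos: [0.4443, 0.321, 0.0848]
eef_rot: [-3.141, -0.0, -0.0]
force: [-0.3, -0.9, 0.0]
grip_width: 0.0517
grip_force: 30.0
```

```bash
python3 -m pendant '[0,0,0,0,0,0,0.2, 0,0,0,0,0,0,0.45, 0,0,0,0,0,0,0.7, 0,0,0,0,0,0,0.7, 0,0,-0.04,0,0,0,0.7, 0,0,-0.12,0,0,0,0.7, 0,0,-0.2,0,0,0,0.7, 0,0,-0.24,0,0,0,0.7, 0,0,-0.24,0,0,0,0.7]'
python3 -c "
from h import *
go(.5211,-.3994,.204,0)
p=vision.camera('side')
print([(round(float(d['score']),2),d['extent']) for d in silhouettes('can',p)[:3]])
p=vision.camera('top');cv2.imwrite('pics/top3.png',p['pixels'][150:270,320:480,::-1])"
```

```text
time_s: 9.8
ee_pos: [0.4451, 0.3216, 0.2077]
eef_rot: [-3.139, -0.004, 0.0]
force: [-0.1, 0.8, -0.6]
grip_width: 0.0799
grip_force: 0.0
t 9.8 pos [0.4451 0.3216 0.2077] rot [-3.139 -0.004  0.   ] F [-0.1  0.8 -0.6] w 0.0799 gf 0.0 -> [0.1518 1.4421 0.0039] [-0.0018 -0.0028  0.    ]
[(0.93, [235.5, 257.1, 264.4, 328.8])]
```

```bash
python3 -c "
from h import *
p=vision.camera('top');s=vision.camera('side')
o=dict(jar=(.5211,-.3994,.004),bottle=(.5205,-.256,.004),bearing=(.5342,-.328,.004),can=(.4443,.321,.004))
overlay(p,o,(330,165,465,250),5.9,'pics/a.png')
overlay(s,o,(240,100,320,180),5,'pics/b.png')
overlay(s,o,(200,240,300,340),4,'pics/c.png')
a,b,c=[cv2.imread(f'pics/{k}.png') for k in 'abc']
a=cv2.resize(a,(800,int(a.shape[0]*800/a.shape[1])))
b=cv2.resize(b,(400,400))[:600-a.shape[0]] if 0 else b
c2=np.zeros((a.shape[0]+0,0,3))
cv2.imwrite('pics/d.png',a);cv2.imwrite('pics/e.png',np.hstack([b,c]))"
```

```text
(no output)
```

View pics/d.png

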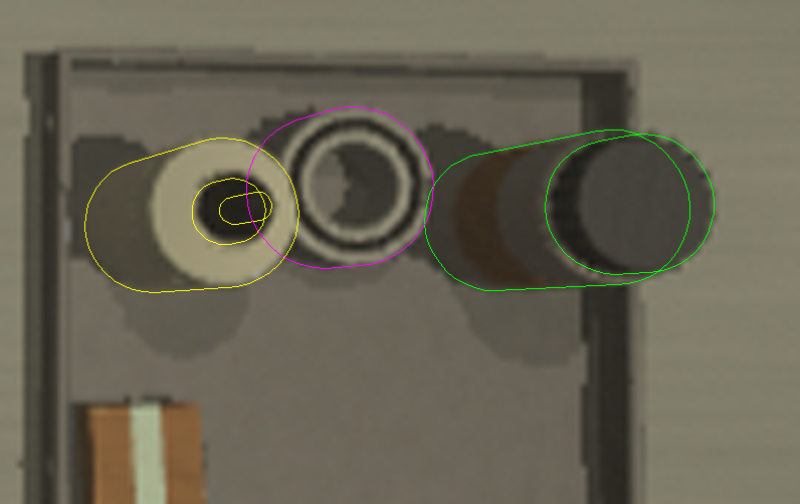

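View pics/e.png

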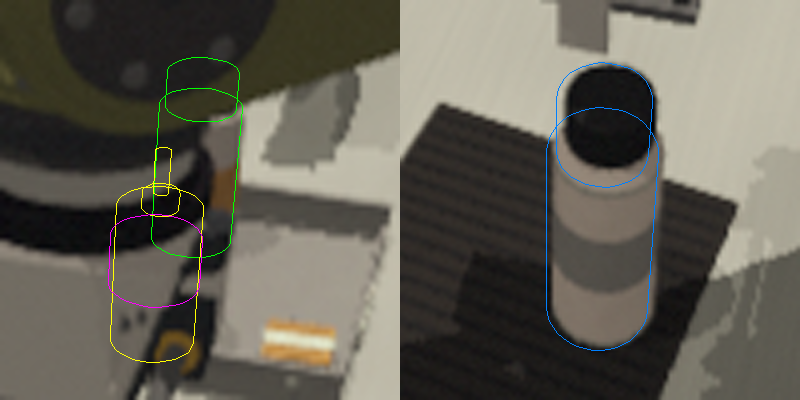

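```bash
python3 -m pendant '[0.02,0.1,0.004,0,0,0,0.7, 0.03,0.2,0.004,0,0,0,0.7, 0.04,0.3,0.004,0,0,0,0.7, 0.06,0.4,0.004,0,0,0,0.7, 0.07,0.5,0.004,0,0,0,0.7, 0.09,0.6,0.004,0,0,0,0.7, 0.1,0.7,0.004,0,0,0,0.7, 0.12,0.8,0.004,0,0,0,0.7, 0.14,0.9,0.004,0,0,0,0.7, 0.1518,1,0.004,0,0,0,0.7, 0.1518,1,0.004,0,0,0,0.7]'
python3 -c "
from h import *
go(.5211,-.3994,.204,0)"
```

```text
time_s: 11.15
ee_pos: [0.5196, -0.1833, 0.2009]
eef_rot: [-3.141, 0.002, -0.004]
force: [-1.0, 0.7, 0.7]
grip_width: 0.0796
grip_force: 0.0
t 11.2 pos [ 0.5196 -0.1833  0.2009] rot [-3.141e+00  2.000e-03 -4.000e-03] F [-1.   0.7  0.7] w 0.0796 gf 0.0 -> [ 0.0049  0.4322 -0.0063] [-0.0002  0.0013 -0.0027]
```

```bash
python3 -m pendant '[0,0.1,-0.006,0,0,0,0.7, 0.002,0.2,-0.006,0,0,0,0.7, 0.003,0.3,-0.006,0,0,0,0.7, 0.003,0.4,-0.006,0,0,0,0.7, 0.003,0.4322,-0.006,0,0,0,0.7, 0.003,0.4322,-0.006,0,0,0,0.7,0.003,0.4322,-0.006,0,0,0,0.7]'
python3 -c "
from h import *
go(.5211,-.3994,.077,0)"
```

```text
time_s: 11.85
ee_pos: [0.5216, -0.3942, 0.2046]
eef_rot: [-3.14, 0.001, 0.0]
force: [0.5, -0.5, -0.4]
grip_width: 0.0798
grip_force: 0.0
t 11.8 pos [ 0.5216 -0.3942  0.2046] rot [-3.14e+00  1.00e-03  0.00e+00] F [ 0.5 -0.5 -0.4] w 0.0798 gf 0.0 -> [-0.0007  0.0107  0.2553] [-0.0007  0.0007  0.0001]
```

```bash
python3 -m pendant '[0,0.006,0.05,0,0,0,0.7, 0,0.006,0.1,0,0,0,0.7, 0,0.006,0.15,0,0,0,0.7, 0,0.006,0.2,0,0,0,0.7, 0,0.006,0.24,0,0,0,0.7, 0,0.006,0.255,0,0,0,0.7, 0,0.006,0.255,0,0,0,0.7, 0,0.006,0.255,0,0,0,0.4, 0,0.006,0.255,0,0,0,0.2, 0,0.006,0.255,0,0,0,0,0,0.006,0.255,0,0,0,-0.3,0,0.006,0.255,0,0,0,-0.3]' 30
python3 -m pendant '[0,0,0,0,0,0,-0.3,0,0,0,0,0,0,-0.3]'
python3 -c "
from h import *
go(.53,.263,.257,0)"
```

```text
time_s: 13.05
ee_pos: [0.5218, -0.3988, 0.0789]
eef_rot: [3.14, -0.001, -0.0]
force: [0.2, -1.8, 3.2]
grip_width: 0.0497
grip_force: 33.1
time_s: 13.25
ee_pos: [0.5218, -0.3988, 0.0789]
eef_rot: [3.14, -0.001, -0.0]
force: [-0.6, -2.9, 6.7]
grip_width: 0.0494
grip_force: 33.2
t 13.2 pos [ 0.5218 -0.3988  0.0789] rot [ 3.14e+00 -1.00e-03 -0.00e+00] F [-0.6 -2.9  6.7] w 0.0494 gf 33.2 -> [ 0.0164 -1.323  -0.3581] [ 0.0009 -0.0008 -0.0002]
```

```bash
python3 -c "
from h import *
p=vision.camera('top');s=vision.camera('side')
o=dict(jar=(.5218,-.3988,.004))
overlay(p,o,(370,140,480,240),4,'pics/a.png')
overlay(s,o,(240,70,340,170),4,'pics/b.png')
a,b=[cv2.imread(f'pics/{k}.png') for k in 'ab']
cv2.imwrite('pics/e2.png',np.hstack([b,a[:,:400]]))"
```

```text
(no output)
```

View pics/e2.png

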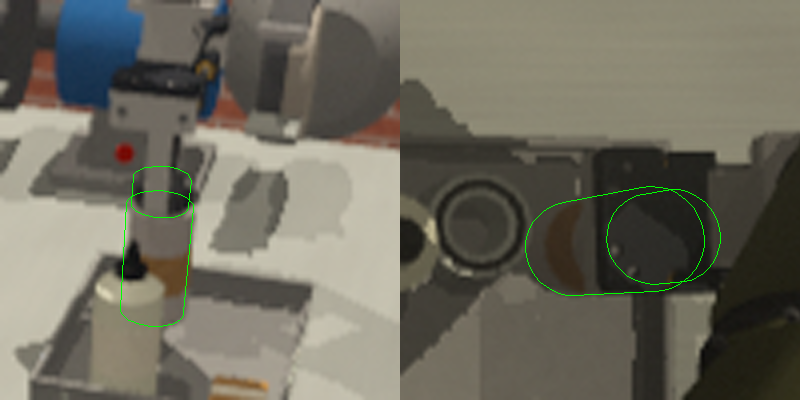

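```bash
python3 -c "
from h import *
s=vision.camera('side')
for z in(.06,.079,.1,.12): print(z,((proj(s,[.5218,-.37,z])+.5-[240,70])*4).round())
print(status.get_obs()['qpos'].round(3))
for y in (-.36,-.3988): print(ray(s,(160/4+240-.5,207/4+70-.5),.079).round(4))
"
```

```text
0.06 [[150. 270.]]
0.079 [[151. 250.]]
0.1 [[153. 228.]]
0.12 [[154. 207.]]
[-0.708  0.616  1.285 -0.     1.239  0.863]
[ 0.5302 -0.4567  0.079 ]
[ 0.5302 -0.4567  0.079 ]
```

```bash
python3 -c "
from h import *
s=vision.camera('side')
print(s['R'].round(3).tolist(),s['t'].round(4))
for z in(.17,.19,.21,.23): print(z,proj(s,[[.4614,-.3186+.046,z],[.4614,-.3186-.046,z]]).round(1).tolist())
print(silhouettes('bearing',s)[:1])
im=cv2.imread('pics/side1.png')[20:140,250:350]
cv2.imwrite('pics/g.png',cv2.resize(im,None,fx=5,fy=5,interpolation=cv2.INTER_CUBIC))
" | cut -c1-300
```

```text
[[-0.967, -0.254, 0.018], [-0.164, 0.57, -0.805], [0.195, -0.782, -0.593]] [0.5155 0.1548 0.938 ]
0.17 [[292.4, 122.2], [296.8, 110.3]]
0.19 [[293.0, 116.2], [297.4, 104.6]]
0.21 [[293.6, 110.1], [298.0, 98.8]]
0.23 [[294.3, 103.8], [298.7, 92.8]]
[]
```

View pics/g.png

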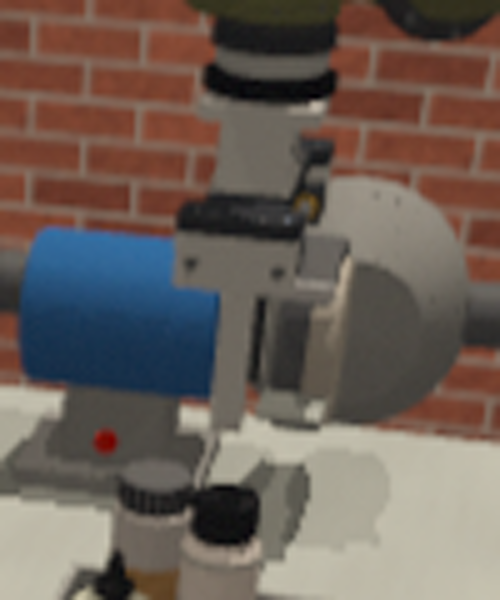

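```bash
python3 -m pendant '[0,0,-0.02,0,0,0,-0.3, 0,0,-0.06,0,0,0,-0.3, 0,0,-0.12,0,0,0,-0.3, 0,0,-0.19,0,0,0,-0.3, 0,0,-0.26,0,0,0,-0.3, 0,-0.02,-0.32,0,0,0,-0.3, 0,-0.08,-0.35,0,0,0,-0.3, 0,-0.15,-0.35,0,0,0,-0.3, 0,-0.23,-0.35,0,0,0,-0.3, 0,-0.31,-0.35,0,0,0,-0.3, 0,-0.38,-0.35,0,0,0,-0.3, 0,-0.44,-0.35,0,0,0,-0.3]' 35
python3 -c "
from h import *
go(.53,.263,.257,0)
p=vision.camera('top');s=vision.camera('side')
q=status.get_obs()['ee_pos']; print(q)
o=dict(jar=(q[0],q[1],q[2]-.075))
overlay(p,o,(290,110,390,260),4,'pics/a.png')
overlay(s,o,(210,30,310,180),4,'pics/b.png')
a,b=[cv2.imread(f'pics/{k}.png') for k in 'ab']
cv2.imwrite('pics/e3.png',np.hstack([b,a]))"
```

```text
time_s: 14.7
ee_pos: [0.521, -0.1759, 0.2531]
eef_rot: [-3.141, 0.001, 0.001]
force: [0.7, -0.4, -2.5]
grip_width: 0.0492
grip_force: 37.4
t 14.7 pos [ 0.521  -0.1759  0.2531] rot [-3.141e+00  1.000e-03  1.000e-03] F [ 0.7 -0.4 -2.5] w 0.0492 gf 37.4 -> [ 0.0186 -0.8779 -0.0071] [-0.0006  0.0006  0.0004]
[ 0.52136788 -0.174749    0.25345448]
```

View pics/e3.png

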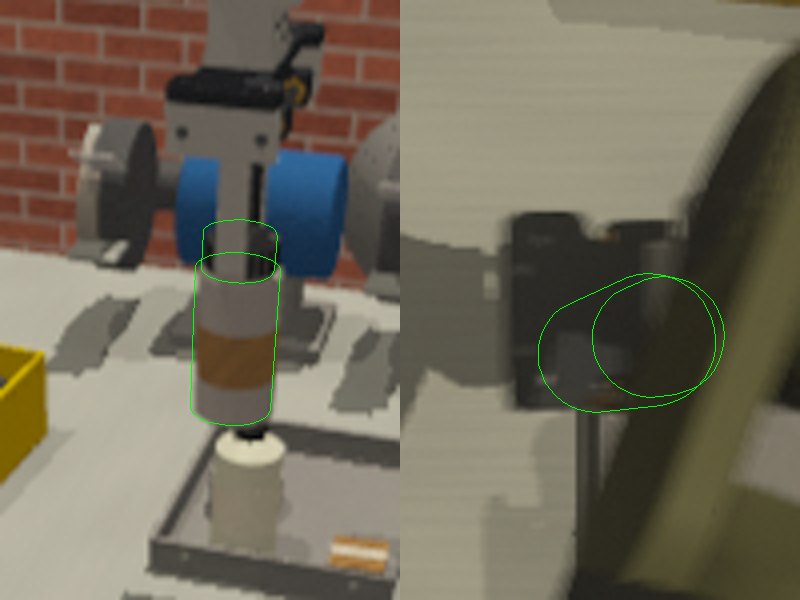

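```bash
python3 -c "
from h import *
s=vision.camera('side')
for z in(.25,.27,.28,.29,.3): print(z,proj(s,[.521,-.144,z]).round(1).tolist(), proj(s,[.521,-.15,z]).round(1).tolist())
"
```

```text
0.25 [[266.0, 112.5]] [[266.5, 111.6]]
0.27 [[266.4, 105.5]] [[266.9, 104.7]]
0.28 [[266.6, 102.0]] [[267.0, 101.2]]
0.29 [[266.8, 98.5]] [[267.2, 97.6]]
0.3 [[266.9, 94.9]] [[267.4, 94.0]]
```

```bash
python3 -m pendant '[0.002,-0.06,-0.007,0,0,0,-0.3, 0.004,-0.14,-0.007,0,0,0,-0.3, 0.006,-0.22,-0.007,0,0,0,-0.3, 0.008,-0.3,-0.007,0,0,0,-0.3, 0.01,-0.38,-0.007,0,0,0,-0.3, 0.012,-0.46,-0.007,0,0,0,-0.3, 0.014,-0.54,-0.007,0,0,0,-0.3, 0.016,-0.62,-0.007,0,0,0,-0.3, 0.018,-0.7,-0.007,0,0,0,-0.3, 0.0186,-0.78,-0.007,0,0,0,-0.3, 0.0186,-0.84,-0.007,0,0,0,-0.3, 0.0186,-0.872,-0.007,0,0,0,-0.3]'
python3 -m pendant '[0,0,0,0,0,0,-0.3, 0,0,0.03,0,0,0,-0.3, 0,0,0.09,0,0,0,-0.3, 0,0,0.15,0,0,0,-0.3, 0,0,0.21,0,0,0,-0.3, 0,0,0.27,0,0,0,-0.3,0,0,0.3,0,0,0,-0.3, 0,0,0.32,0,0,0,-0.3,0,0,0.32,0,0,0,-0.3,0,0,0.32,0,0,0,-0.3]'
```

```text
time_s: 16.05
ee_pos: [0.5308, 0.2593, 0.256]
eef_rot: [3.141, 0.001, 0.001]
force: [-0.1, -0.5, -2.8]
grip_width: 0.0495
grip_force: 37.4
time_s: 17.05
ee_pos: [0.5315, 0.2574, 0.0975]
eef_rot: [-3.141, -0.001, -0.001]
force: [-0.1, 0.4, -3.1]
grip_width: 0.0494
grip_force: 37.4
```

```bash
python3 -m pendant '[0,0.006,0.01,0,0,0,-0.3, 0,0.006,0.02,0,0,0,-0.3, 0,0.006,0.028,0,0,0,-0.3, 0,0.006,0.032,0,0,0,-0.3,0,0.006,0.034,0,0,0,-0.3,0,0.006,0.034,0,0,0,-0.3,0,0.006,0.034,0,0,0,-0.3]'; python3 -m pendant '[0,0,0.001,0,0,0,-0.3,0,0,0.002,0,0,0,-0.3,0,0,0.002,0,0,0,-0.3]'; python3 -m pendant '[0,0,0.001,0,0,0,-0.3,0,0,0.002,0,0,0,-0.3,0,0,0.002,0,0,0,-0.3]'
```

```text
time_s: 17.75
ee_pos: [0.531, 0.255, 0.0797]
eef_rot: [-3.142, -0.0, 0.0]
force: [-0.5, -0.3, -3.0]
grip_width: 0.0495
grip_force: 37.4
time_s: 18.05
ee_pos: [0.5311, 0.2549, 0.0789]
eef_rot: [-3.141, -0.001, 0.0]
force: [0.9, -0.4, 0.2]
grip_width: 0.0491
grip_force: 37.5
time_s: 18.35
ee_pos: [0.5315, 0.2549, 0.0788]
eef_rot: [-3.141, -0.002, -0.0]
force: [-1.6, -2.4, 7.9]
grip_width: 0.0496
grip_force: 37.9
```

```bash
python3 -m pendant '[0,0,-0.002,0,0,0,0.2, 0,0,-0.002,0,0,0,0.45, 0,0,-0.002,0,0,0,0.7, 0,0,-0.002,0,0,0,0.7, 0,0,-0.04,0,0,0,0.7, 0,0,-0.12,0,0,0,0.7, 0,0,-0.19,0,0,0,0.7,0,0,-0.2,0,0,0,0.7,0,0,-0.2,0,0,0,0.7]'
python3 -m pendant '[0,0.1,0,0,0,0,0.7, 0,0.2,0,0,0,0,0.7, 0,0.3,0,0,0,0,0.7, 0,0.4,0,0,0,0,0.7, -0.01,0.5,0,0,0,0,0.7, -0.01,0.6,0,0,0,0,0.7, -0.015,0.7,0,0,0,0,0.7, -0.02,0.8,0,0,0,0,0.7, -0.02,0.9,0,0,0,0,0.7, -0.02,0.98,0,0,0,0,0.7,  -0.02,1,0,0,0,0,0.7, -0.02,1,0,0,0,0,0.7]'
python3 -c "
from h import *
go(.5205,-.256,.0315,0)"
```

```text
time_s: 19.25
ee_pos: [0.5312, 0.255, 0.1781]
eef_rot: [-3.141, -0.001, -0.0]
force: [-0.2, -0.6, -0.2]
grip_width: 0.0796
grip_force: 0.0
time_s: 20.45
ee_pos: [0.5201, -0.2458, 0.1757]
eef_rot: [-3.14, 0.002, -0.002]
force: [-0.1, 0.3, 0.0]
grip_width: 0.08
grip_force: 0.0
t 20.4 pos [ 0.5201 -0.2458  0.1757] rot [-3.14e+00  2.00e-03 -2.00e-03] F [-0.1  0.3  0. ] w 0.08 gf 0.0 -> [0.0015 0.0209 0.2884] [-0.0009  0.0015 -0.0013]
```

```bash
python3 -m pendant '[0,0.018,0,0,0,0,0.5, 0,0.018,0.06,0,0,0,0.5, 0,0.018,0.12,0,0,0,0.5, 0,0.018,0.18,0,0,0,0.5, 0,0.018,0.23,0,0,0,0.5, 0,0.018,0.26,0,0,0,0.5, 0,0.018,0.271,0,0,0,0.5, 0,0.018,0.271,0,0,0,0.5, 0,0.018,0.271,0,0,0,0.5]'; python3 -m pendant '[0,0,0,0,0,0,0.35,0,0,0,0,0,0,0.2,0,0,0,0,0,0,0.1,0,0,0,0,0,0,-0.3,0,0,0,0,0,0,-0.3,0,0,0,0,0,0,-0.3]' 30
```

```text
time_s: 21.35
ee_pos: [0.5215, -0.2542, 0.0432]
eef_rot: [3.141, -0.001, 0.0]
force: [0.5, -0.1, -0.7]
grip_width: 0.0708
grip_force: 0.0
time_s: 21.95
ee_pos: [0.5213, -0.2546, 0.0428]
eef_rot: [3.141, -0.001, -0.0]
force: [-0.8, -2.6, 6.6]
grip_width: 0.0555
grip_force: 29.9
```

```bash
python3 -m pendant '[0,0,-0.02,0,0,0,-0.3, 0,0,-0.06,0,0,0,-0.3, 0,0,-0.12,0,0,0,-0.3, 0,0,-0.19,0,0,0,-0.3, 0,0,-0.26,0,0,0,-0.3, 0,-0.02,-0.32,0,0,0,-0.3, 0,-0.08,-0.36,0,0,0,-0.3, 0,-0.15,-0.36,0,0,0,-0.3, 0,-0.23,-0.36,0,0,0,-0.3, 0,-0.31,-0.36,0,0,0,-0.3, 0,-0.39,-0.36,0,0,0,-0.3, 0,-0.46,-0.36,0,0,0,-0.3]'
python3 -c "
from h import *
go(.542,.356,.222,0)"
```

```text
time_s: 23.15
ee_pos: [0.5201, -0.0221, 0.2222]
eef_rot: [-3.141, 0.001, 0.0]
force: [0.4, 0.6, -3.1]
grip_width: 0.0554
grip_force: 29.9
t 23.1 pos [ 0.5201 -0.0221  0.2222] rot [-3.141e+00  1.000e-03  0.000e+00] F [ 0.4  0.6 -3.1] w 0.0554 gf 29.9 -> [ 0.044  -0.7561  0.0008] [-0.0003  0.0006  0.0003]
```

```bash
python3 -m pendant '[0.003,-0.06,0,0,0,0,-0.3, 0.01,-0.14,0,0,0,0,-0.3, 0.015,-0.22,0,0,0,0,-0.3, 0.02,-0.3,0,0,0,0,-0.3, 0.025,-0.38,0,0,0,0,-0.3, 0.03,-0.46,0,0,0,0,-0.3, 0.035,-0.54,0,0,0,0,-0.3, 0.04,-0.62,0,0,0,0,-0.3, 0.044,-0.69,0,0,0,0,-0.3, 0.044,-0.73,0,0,0,0,-0.3, 0.044,-0.75,0,0,0,0,-0.3,0.044,-0.75,0,0,0,0,-0.3]'
python3 -m pendant '[0,0,0,0,0,0,-0.3, 0,0,0.03,0,0,0,-0.3, 0,0,0.09,0,0,0,-0.3, 0,0,0.15,0,0,0,-0.3, 0,0,0.21,0,0,0,-0.3, 0,0,0.27,0,0,0,-0.3,0,0,0.31,0,0,0,-0.3, 0,0,0.33,0,0,0,-0.3,0,0,0.345,0,0,0,-0.3,0,0,0.35,0,0,0,-0.3,0,0,0.35,0,0,0,-0.3]'
```

```text
time_s: 24.35
ee_pos: [0.5424, 0.3514, 0.2216]
eef_rot: [3.141, 0.001, 0.001]
force: [-0.6, -1.0, -3.8]
grip_width: 0.0554
grip_force: 29.9
time_s: 25.45
ee_pos: [0.5432, 0.3508, 0.0477]
eef_rot: [-3.141, -0.001, -0.0]
force: [0.4, 0.3, -3.1]
grip_width: 0.0553
grip_force: 29.9
```

Bottle bottom is about 5 mm over the mat; lower the rest.

```bash
python3 -m pendant '[0,0,0.003,0,0,0,-0.3,0,0,0.006,0,0,0,-0.3,0,0,0.008,0,0,0,-0.3,0,0,0.008,0,0,0,-0.3]'; python3 -m pendant '[0,0,0.001,0,0,0,-0.3,0,0,0.002,0,0,0,-0.3,0,0,0.002,0,0,0,-0.3]'
```

```text
time_s: 25.85
ee_pos: [0.5428, 0.3509, 0.043]
eef_rot: [-3.142, 0.0, 0.0]
force: [0.0, -0.9, -3.5]
grip_width: 0.0555
grip_force: 29.9
time_s: 26.15
ee_pos: [0.5433, 0.351, 0.0428]
eef_rot: [-3.141, -0.001, -0.0]
force: [-1.1, -2.4, 6.8]
grip_width: 0.0557
grip_force: 29.9
```

```bash
python3 -m pendant '[0,0,-0.002,0,0,0,0.25, 0,0,-0.002,0,0,0,0.45, 0,0,-0.002,0,0,0,0.6, 0,0,-0.002,0,0,0,0.6, 0,0,-0.04,0,0,0,0.6, 0,0,-0.12,0,0,0,0.6, 0,0,-0.2,0,0,0,0.6,0,0,-0.25,0,0,0,0.7,0,0,-0.25,0,0,0,0.7]'
python3 -m pendant '[0,0.1,0,0,0,0,0.9, 0,0.2,0,0,0,0,0.9, 0,0.3,0,0,0,0,0.9, 0,0.4,0,0,0,0,0.9, -0.01,0.5,0,0,0,0,0.9, -0.01,0.6,0,0,0,0,0.9, -0.015,0.7,0,0,0,0,0.9, -0.02,0.8,0,0,0,0,0.9, -0.02,0.9,0,0,0,0,0.9, -0.02,0.98,0,0,0,0,0.9,  -0.02,1,0,0,0,0,0.9, -0.02,1,0,0,0,0,0.9]'
python3 -c "
from h import *
t=vision.camera('top');s=vision.camera('side')
roi=(330,165,430,240)
overlay(t,dict(bearing=(.5342,-.328,.004)),roi,5,'pics/a.png')
overlay(s,dict(can=(.4443,.321,.004),bottle=(.5433,.351,.004),jar=(.5315,.255,.004)),(160,200,310,350),2.5,'pics/b.png')
a,b=[cv2.imread(f'pics/{k}.png') for k in 'ab'];print(a.shape,b.shape)
cv2.imwrite('pics/h.png',np.hstack([cv2.resize(a,(425,319)),cv2.resize(b,(375,375))[:319]]))
go(.5342,-.328,.03,0)"
```

```text
time_s: 27.05
ee_pos: [0.5442, 0.3517, 0.1713]
eef_rot: [-3.138, -0.006, 0.0]
force: [-0.2, 0.4, -1.2]
grip_width: 0.0803
grip_force: 0.0
time_s: 28.25
ee_pos: [0.5324, -0.15, 0.1661]
eef_rot: [-3.141, 0.001, -0.002]
force: [-0.6, 1.0, 0.1]
grip_width: 0.0887
grip_force: 0.0
(375, 500, 3) (375, 375, 3)
t 28.4 pos [ 0.5328 -0.148   0.1665] rot [-3.141e+00  1.000e-03  0.000e+00] F [ 0.2  0.9 -0.4] w 0.0899 gf 0.0 -> [0.0029 0.3601 0.2728] [-0.0003  0.0005  0.0003]
```

View pics/h.png

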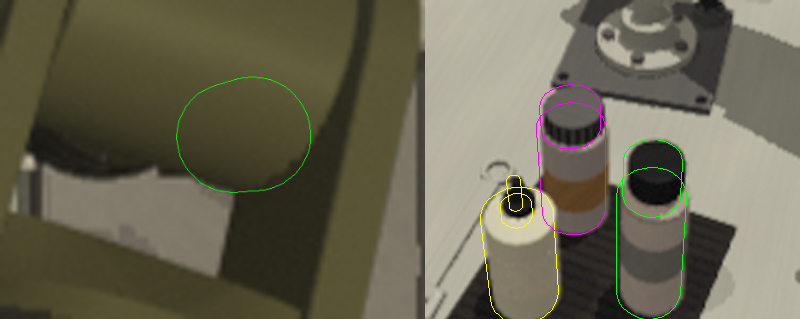

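```bash
python3 -m pendant '[0.001,0.1,0,0,0,0,0.95, 0.002,0.2,0,0,0,0,0.95, 0.002,0.3,0,0,0,0,0.95, 0.002,0.35,0,0,0,0,0.95,0.002,0.36,0,0,0,0,0.95, 0.002,0.36,0.05,0,0,0,0.95, 0.002,0.36,0.11,0,0,0,0.95, 0.002,0.36,0.17,0,0,0,0.95,0.002,0.36,0.22,0,0,0,0.95,0.002,0.36,0.25,0,0,0,0.95,0.002,0.36,0.25,0,0,0,0.95,0.002,0.36,0.25,0,0,0,0.95]'
python3 -c "
from h import *
go(.5342,-.328,-.02,0)"
```

```text
time_s: 29.55
ee_pos: [0.5346, -0.3286, 0.0431]
eef_rot: [3.141, -0.001, 0.001]
force: [0.6, -0.6, -0.4]
grip_width: 0.0916
grip_force: 0.0
t 29.6 pos [ 0.5346 -0.3286  0.0431] rot [ 3.141e+00 -1.000e-03  1.000e-03] F [ 0.6 -0.6 -0.4] w 0.0916 gf 0.0 -> [-0.001  -0.0012  0.1263] [ 0.0004 -0.0006  0.0006]
```

```bash
python3 -m pendant '[0,0,0.03,0,0,0,0.95,0,0,0.06,0,0,0,0.95,0,0,0.08,0,0,0,0.95,0,0,0.08,0,0,0,0.95]'; python3 -m pendant '[0,0,0.01,0,0,0,0.95,0,0,0.02,0,0,0,0.95,0,0,0.03,0,0,0,0.95,0,0,0.03,0,0,0,0.95]'; python3 -m pendant '[0,0,0.004,0,0,0,0.95,0,0,0.008,0,0,0,0.95,0,0,0.012,0,0,0,0.95,0,0,0.012,0,0,0,0.95]'
```

```text
time_s: 29.95
ee_pos: [0.533, -0.3285, -0.0001]
eef_rot: [-3.14, 0.003, -0.0]
force: [0.8, 1.1, -0.2]
grip_width: 0.0914
grip_force: 0.0
time_s: 30.35
ee_pos: [0.5336, -0.3289, -0.0137]
eef_rot: [-3.141, 0.001, -0.0]
force: [0.2, 1.2, -0.4]
grip_width: 0.0916
grip_force: 0.0
time_s: 30.75
ee_pos: [0.5338, -0.329, -0.0192]
eef_rot: [-3.141, 0.0, -0.0]
force: [-1.3, 0.2, 0.6]
grip_width: 0.0917
grip_force: 0.0
```

```bash
python3 -m pendant '[0,0,0,0,0,0,0.7,0,0,0,0,0,0,0.5,0,0,0,0,0,0,0.4,0,0,0,0,0,0,0.3,0,0,0,0,0,0,-0.1,0,0,0,0,0,0,-0.1,0,0,0,0,0,0,-0.1]' 45; python3 -m pendant '[0,0,-0.01,0,0,0,-0.1,0,0,-0.03,0,0,0,-0.1,0,0,-0.06,0,0,0,-0.1,0,0,-0.1,0,0,0,-0.1,0,0,-0.15,0,0,0,-0.1,0,0,-0.2,0,0,0,-0.1,0,0,-0.24,0,0,0,-0.1,0,0,-0.26,0,0,0,-0.1,0,0,-0.26,0,0,0,-0.1]'
python3 -c "
from h import *
go(.5245,.0188,.125,0)"
```

```text
time_s: 31.45
ee_pos: [0.5339, -0.3293, -0.0188]
eef_rot: [3.141, -0.0, -0.0]
force: [0.1, -2.1, -0.4]
grip_width: 0.0628
grip_force: 45.0
time_s: 32.35
ee_pos: [0.5344, -0.3294, 0.1129]
eef_rot: [3.14, -0.002, 0.0]
force: [-0.2, -0.3, -4.5]
grip_width: 0.0631
grip_force: 45.0
t 32.4 pos [ 0.5344 -0.3294  0.1129] rot [ 3.14e+00 -2.00e-03  0.00e+00] F [-0.2 -0.3 -4.5] w 0.0631 gf 45.0 -> [-0.0197 -0.6964 -0.0253] [ 0.001  -0.0014  0.    ]
```

```bash
python3 -m pendant '[0,-0.04,0,0,0,0,-0.1,0,-0.1,0,0,0,0,-0.1,-0.005,-0.18,0,0,0,0,-0.1,-0.01,-0.26,0,0,0,0,-0.1,-0.01,-0.34,0,0,0,0,-0.1,-0.015,-0.42,0,0,0,0,-0.1,-0.0197,-0.5,0,0,0,0,-0.1,-0.0197,-0.58,0,0,0,0,-0.1,-0.0197,-0.64,0,0,0,0,-0.1,-0.0197,-0.68,0,0,0,0,-0.1,-0.0197,-0.695,0,0,0,0,-0.1,-0.0197,-0.695,0,0,0,0,-0.1]'
python3 -c "
from h import *
for k in range(2):
  s=vision.camera('side')
  q=status.get_obs()['ee_pos']
  for n in('bearing','stub'):
    for d in silhouettes(n,s)[:2]:
        m=d['region']; v,u=np.nonzero(m); print(n,round(float(d['score']),2),d['extent'],m.sum(),u.mean().round(2),v.mean().round(2))
  for h in hulls(s,'bearing',(q[0],q[1],q[2]+.0228)): print('pred',h.min(0),h.max(0))
go(.5245,.0188,.1,0)
roi=(190,130,310,255)
overlay(s,dict(bearing=(q[0],q[1],q[2]+.0228)),roi,5,'pics/i.png',[proj(s,[.5245,.0188,.106])[0]])
"
```

```text
time_s: 33.55
ee_pos: [0.5237, 0.0189, 0.1104]
eef_rot: [3.142, 0.001, 0.001]
force: [-0.2, -0.3, -4.4]
grip_width: 0.0631
grip_force: 45.0
bearing 0.72 [236.4, 161.2, 263.7, 188.7] 373 251.77 176.49
stub 0.56 [207.4, 190.4, 283.4, 247.9] 2591 247.31 220.53
pred [236.87596 161.1242 ] [262.34018 187.2275 ]
bearing 0.92 [236.7, 163.8, 262.6, 189.5] 351 252.12 175.92
stub 0.7 [206.8, 186.7, 283.1, 246.8] 2617 247.45 219.64
stub 0.38 [148.7, 263.8, 196.7, 328.4] 680 170.81 297.36
pred [236.85959 160.8667 ] [262.31314 186.9512 ]
t 33.9 pos [0.524  0.0176 0.111 ] rot [ 3.142e+00  0.000e+00 -1.000e-03] F [ 0.1 -0.3 -4.3] w 0.0626 gf 45.0 -> [ 0.001  -0.0025  0.0219] [ 0.0001  0.0001 -0.0007]
```

View pics/i.png

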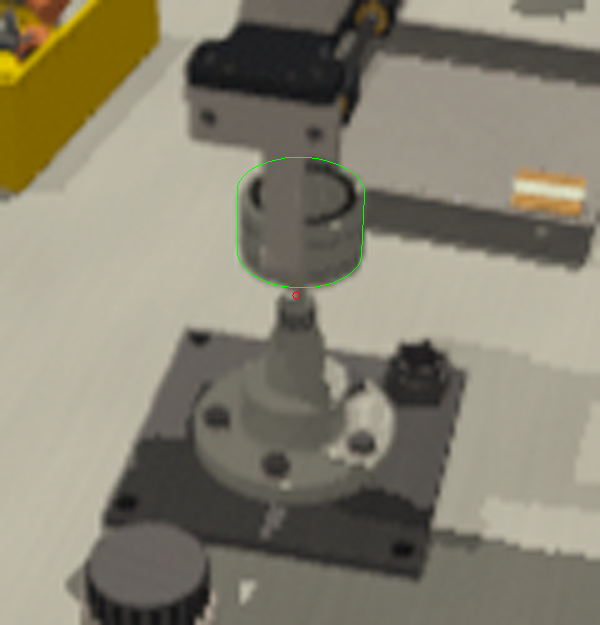

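```bash
python3 -m pendant '[0.001,-0.0025,0.01,0,0,0,-0.1,0.001,-0.0025,0.025,0,0,0,-0.1,0.001,-0.0025,0.04,0,0,0,-0.1,0.001,-0.0025,0.055,0,0,0,-0.1,0.001,-0.0025,0.068,0,0,0,-0.1,0.001,-0.0025,0.08,0,0,0,-0.1,0.001,-0.0025,0.09,0,0,0,-0.1,0.001,-0.0025,0.095,0,0,0,-0.1,0.001,-0.0025,0.095,0,0,0,-0.1]'; python3 -m pendant '[0,0,0.004,0,0,0,-0.1,0,0,0.008,0,0,0,-0.1,0,0,0.012,0,0,0,-0.1,0,0,0.016,0,0,0,-0.1,0,0,0.016,0,0,0,-0.1]'
```

```text
time_s: 34.75
ee_pos: [0.5244, 0.0196, 0.0633]
eef_rot: [3.142, 0.0, -0.0]
force: [-0.5, -0.1, -3.2]
grip_width: 0.063
grip_force: 45.0
time_s: 35.25
ee_pos: [0.5247, 0.0195, 0.0555]
eef_rot: [3.141, -0.0, -0.0]
force: [1.6, -1.0, -4.4]
grip_width: 0.0634
grip_force: 45.0
```

```bash
python3 -m pendant '[0,0,0.003,0,0,0,-0.1,0,0,0.006,0,0,0,-0.1,0,0,0.009,0,0,0,-0.1,0,0,0.009,0,0,0,-0.1]'; python3 -m pendant '[0,0,0.003,0,0,0,-0.1,0,0,0.006,0,0,0,-0.1,0,0,0.009,0,0,0,-0.1,0,0,0.009,0,0,0,-0.1]'
```

```text
time_s: 35.65
ee_pos: [0.5249, 0.0193, 0.0511]
eef_rot: [3.141, -0.001, -0.0]
force: [2.7, -5.3, -4.5]
grip_width: 0.0625
grip_force: 45.0
time_s: 36.05
ee_pos: [0.5251, 0.0192, 0.0467]
eef_rot: [3.141, -0.001, -0.0]
force: [4.2, -4.6, -3.0]
grip_width: 0.0631
grip_force: 45.0
```

```bash
python3 -m pendant '[0.002,0.002,0,0,0,0,-0.1,0.002,0.002,0,0,0,0,-0.1,0.002,0.002,0.005,0,0,0,-0.1,0.002,0.002,0.005,0,0,0,-0.1]'; python3 -m pendant '[0,0,0.004,0,0,0,-0.1,0,0,0.008,0,0,0,-0.1,0,0,0.012,0,0,0,-0.1,0,0,0.012,0,0,0,-0.1]'
```

```text
time_s: 36.45
ee_pos: [0.5251, 0.0188, 0.0435]
eef_rot: [-3.141, 0.001, 0.0]
force: [-0.6, -0.2, -4.4]
grip_width: 0.0629
grip_force: 45.0
time_s: 36.85
ee_pos: [0.5253, 0.0187, 0.0377]
eef_rot: [-3.142, 0.001, -0.0]
force: [0.7, 0.3, -4.4]
grip_width: 0.0634
grip_force: 45.0
```

Free of side force. Continue to the shoulder (expected at ee z ≈ 0.027).

```bash
python3 -m pendant '[0,0,0.004,0,0,0,-0.1,0,0,0.008,0,0,0,-0.1,0,0,0.012,0,0,0,-0.1,0,0,0.016,0,0,0,-0.1,0,0,0.017,0,0,0,-0.1,0,0,0.017,0,0,0,-0.1]'; python3 -m pendant '[0,0,0.0015,0,0,0,-0.1,0,0,0.003,0,0,0,-0.1,0,0,0.003,0,0,0,-0.1]';python3 -m pendant '[0,0,0.001,0,0,0,-0.1,0,0,0.002,0,0,0,-0.1,0,0,0.002,0,0,0,-0.1]'
```

```text
time_s: 37.45
ee_pos: [0.5255, 0.0186, 0.0295]
eef_rot: [3.142, 0.0, -0.0]
force: [0.0, -0.4, -4.3]
grip_width: 0.0628
grip_force: 45.0
time_s: 37.75
ee_pos: [0.5255, 0.0186, 0.028]
eef_rot: [3.142, 0.0, -0.0]
force: [-0.2, -0.2, -5.3]
grip_width: 0.0628
grip_force: 45.0
time_s: 38.05
ee_pos: [0.5256, 0.0186, 0.0271]
eef_rot: [-3.142, -0.0, -0.0]
force: [-0.6, 0.5, -3.7]
grip_width: 0.063
grip_force: 45.0
```

```bash
python3 -m pendant '[0,0,0.001,0,0,0,-0.1,0,0,0.001,0,0,0,-0.1]'; python3 -m pendant '[0,0,0.001,0,0,0,-0.1,0,0,0.001,0,0,0,-0.1]'; python3 -m pendant '[0,0,0.001,0,0,0,-0.1,0,0,0.001,0,0,0,-0.1]'
```

```text
time_s: 38.25
ee_pos: [0.5256, 0.0186, 0.0271]
eef_rot: [3.142, -0.0, 0.0]
force: [-4.5, 0.0, 5.1]
grip_width: 0.0631
grip_force: 45.0
time_s: 38.45
ee_pos: [0.5257, 0.0186, 0.027]
eef_rot: [3.142, -0.0, -0.0]
force: [-7.1, -0.1, 11.5]
grip_width: 0.063
grip_force: 45.0
time_s: 38.65
ee_pos: [0.5257, 0.0187, 0.027]
eef_rot: [3.142, -0.001, 0.0]
force: [-11.1, -0.8, 18.6]
grip_width: 0.0627
grip_force: 45.0
```

```bash
python3 -m pendant '[0,0,-0.002,0,0,0,0.4,0,0,-0.002,0,0,0,0.6,0,0,-0.002,0,0,0,0.75,0,0,-0.002,0,0,0,0.75,0,0,-0.002,0,0,0,0.75,0,0,-0.002,0,0,0,0.75,0,0,-0.03,0,0,0,0.75,0,0,-0.1,0,0,0,0.75,0,0,-0.19,0,0,0,0.75,0,0,-0.28,0,0,0,0.75,0,0,-0.31,0,0,0,0.75,0,0,-0.31,0,0,0,0.75]' 30
python3 -c "
from h import *
go(.5315,.2549,.175,0)
s=vision.camera('side')
for h in hulls(s,'bearing',(.5257,.0187,.05)): print('pred',h.min(0),h.max(0))
print([(round(float(d['score']),2),d['extent']) for d in silhouettes('bearing',s)[:2]])
cv2.imwrite('pics/j.png',s['pixels'])"
```

```text
time_s: 39.85
ee_pos: [0.5266, 0.0186, 0.1839]
eef_rot: [3.141, -0.005, 0.0]
force: [-0.1, -0.1, -0.7]
grip_width: 0.0823
grip_force: 0.0
t 39.9 pos [0.5266 0.0186 0.1839] rot [ 3.141 -0.005  0.   ] F [-0.1 -0.1 -0.7] w 0.0823 gf 0.0 -> [ 0.0098 -0.4726  0.0178] [ 0.0001 -0.0034  0.    ]
pred [236.07735 187.32472] [260.2327  212.89952]
[(0.69, [235.7, 189.5, 257.9, 213.3])]
```

```bash
python3 -m pendant '[0.003,-0.1,0.01,0,0,0,0.7,0.006,-0.2,0.0178,0,0,0,0.7,0.0098,-0.3,0.0178,0,0,0,0.7,0.0098,-0.4,0.0178,0,0,0,0.7,0.0098,-0.46,0.0178,0,0,0,0.7,0.0098,-0.4726,0.0178,0,0,0,0.7,0.0098,-0.4726,0.06,0,0,0,0.7,0.0098,-0.4726,0.11,0,0,0,0.7,0.0098,-0.4726,0.16,0,0,0,0.7,0.0098,-0.4726,0.2,0,0,0,0.7,0.0098,-0.4726,0.209,0,0,0,0.7,0.0098,-0.4726,0.209,0,0,0,0.7]'
python3 -c "
from h import *
go(.5315,.2549,.0788,0)"
```

```text
time_s: 41.15
ee_pos: [0.53, 0.2541, 0.0752]
eef_rot: [3.141, 0.002, -0.001]
force: [0.5, 0.4, 0.6]
grip_width: 0.0797
grip_force: 0.0
t 41.1 pos [0.53   0.2541 0.0752] rot [ 3.141e+00  2.000e-03 -1.000e-03] F [0.5 0.4 0.6] w 0.0797 gf 0.0 -> [ 0.0029 -0.0016 -0.0072] [ 0.0005  0.0012 -0.0004]
```

```bash
python3 -m pendant '[0,0,0,0,0,0,0.7,0,0,0,0,0,0,0.7]'; python3 -c "
from h import *
go(.5315,.2549,.0788,0)"
```

```text
time_s: 41.35
ee_pos: [0.5309, 0.255, 0.0771]
eef_rot: [-3.141, -0.001, -0.0]
force: [-0.3, -0.5, 0.8]
grip_width: 0.0798
grip_force: 0.0
t 41.4 pos [0.5309 0.255  0.0771] rot [-3.141e+00 -1.000e-03 -0.000e+00] F [-0.3 -0.5  0.8] w 0.0798 gf 0.0 -> [ 0.0012  0.0001 -0.0034] [-0.0004 -0.0009 -0.0001]
```

```bash
python3 -m pendant '[0.001,0,-0.0034,0,0,0,0.7,0.001,0,-0.0034,0,0,0,0.4,0.001,0,-0.0034,0,0,0,0.2,0.001,0,-0.0034,0,0,0,-0.1,0.001,0,-0.0034,0,0,0,-0.3,0.001,0,-0.0034,0,0,0,-0.3,0.001,0,-0.0034,0,0,0,-0.3]' 35; python3 -m pendant '[0,0,-0.02,0,0,0,-0.3, 0,0,-0.06,0,0,0,-0.3, 0,0,-0.12,0,0,0,-0.3, 0,0,-0.19,0,0,0,-0.3, 0,0,-0.26,0,0,0,-0.3, 0,0.02,-0.32,0,0,0,-0.3, 0,0.08,-0.35,0,0,0,-0.3, 0,0.15,-0.35,0,0,0,-0.3, 0,0.23,-0.35,0,0,0,-0.3, 0,0.31,-0.35,0,0,0,-0.3, 0,0.39,-0.35,0,0,0,-0.3, 0,0.47,-0.35,0,0,0,-0.3]'
python3 -c "
from h import *
go(.5216,-.399,.25,0)"
```

```text
time_s: 42.05
ee_pos: [0.5312, 0.2546, 0.0782]
eef_rot: [3.141, -0.001, -0.0]
force: [0.1, -3.2, 6.0]
grip_width: 0.0492
grip_force: 42.7
time_s: 43.25
ee_pos: [0.5304, 0.0186, 0.253]
eef_rot: [-3.141, 0.0, 0.0]
force: [-0.0, -0.5, -2.3]
grip_width: 0.0498
grip_force: 42.2
t 43.2 pos [0.5304 0.0186 0.253 ] rot [-3.141  0.     0.   ] F [-0.  -0.5 -2.3] w 0.0498 gf 42.2 -> [-0.0179  0.8353  0.0055] [-0.0003  0.0002  0.0002]
```

```bash
python3 -m pendant '[0,0.08,0.004,0,0,0,-0.3,-0.004,0.16,0.004,0,0,0,-0.3,-0.008,0.24,0.004,0,0,0,-0.3,-0.01,0.32,0.004,0,0,0,-0.3,-0.012,0.4,0.004,0,0,0,-0.3,-0.016,0.48,0.004,0,0,0,-0.3,-0.018,0.56,0.004,0,0,0,-0.3,-0.018,0.64,0.004,0,0,0,-0.3,-0.018,0.72,0.004,0,0,0,-0.3,-0.018,0.78,0.004,0,0,0,-0.3,-0.018,0.82,0.004,0,0,0,-0.3,-0.018,0.833,0.004,0,0,0,-0.3]'; python3 -m pendant '[0,0,0,0,0,0,-0.3, 0,0,0.03,0,0,0,-0.3, 0,0,0.09,0,0,0,-0.3, 0,0,0.15,0,0,0,-0.3, 0,0,0.21,0,0,0,-0.3, 0,0,0.26,0,0,0,-0.3,0,0,0.3,0,0,0,-0.3, 0,0,0.32,0,0,0,-0.3,0,0,0.33,0,0,0,-0.3,0,0,0.33,0,0,0,-0.3]'
python3 -c "
from h import *
go(.5216,-.399,.079,0)"
```

```text
time_s: 44.45
ee_pos: [0.5214, -0.398, 0.25]
eef_rot: [-3.141, 0.001, -0.002]
force: [0.5, 1.8, -3.0]
grip_width: 0.0492
grip_force: 42.2
time_s: 45.45
ee_pos: [0.5222, -0.3961, 0.0861]
eef_rot: [3.142, -0.0, 0.0]
force: [-0.4, 0.1, -2.9]
grip_width: 0.0491
grip_force: 42.2
t 45.5 pos [ 0.5222 -0.3961  0.0861] rot [ 3.142 -0.     0.   ] F [-0.4  0.1 -2.9] w 0.0491 gf 42.2 -> [-0.0012  0.0058  0.0142] [ 0.     -0.0001  0.0003]
```

```bash
python3 -m pendant '[-0.001,0.006,0.005,0,0,0,-0.3,-0.001,0.006,0.009,0,0,0,-0.3,-0.001,0.006,0.012,0,0,0,-0.3,-0.001,0.006,0.0135,0,0,0,-0.3,-0.001,0.006,0.0135,0,0,0,-0.3]'; python3 -m pendant '[0,0,0.001,0,0,0,-0.3,0,0,0.0015,0,0,0,-0.3]'; python3 -m pendant '[0,0,0.001,0,0,0,-0.3,0,0,0.0015,0,0,0,-0.3]'
```

```text
time_s: 45.95
ee_pos: [0.5214, -0.3996, 0.079]
eef_rot: [-3.142, 0.0, -0.0]
force: [-0.1, -0.2, -3.9]
grip_width: 0.0494
grip_force: 42.2
time_s: 46.15
ee_pos: [0.5214, -0.3996, 0.0783]
eef_rot: [3.142, -0.0, -0.0]
force: [0.3, 0.3, -3.5]
grip_width: 0.0494
grip_force: 42.2
time_s: 46.35
ee_pos: [0.5216, -0.3997, 0.0782]
eef_rot: [3.141, -0.001, -0.0]
force: [-1.8, 2.1, 4.0]
grip_width: 0.0494
grip_force: 42.7
```

```bash
python3 -m pendant '[0,0,-0.002,0,0,0,0.2, 0,0,-0.002,0,0,0,0.45, 0,0,-0.002,0,0,0,0.7, 0,0,-0.002,0,0,0,0.7, 0,0,-0.04,0,0,0,0.7, 0,0,-0.12,0,0,0,0.7, 0,0,-0.19,0,0,0,0.7,0,0,-0.2,0,0,0,0.7,0,0,-0.2,0,0,0,0.7]'
python3 -m pendant '[0,-0.1,0,0,0,0,0.7, 0,-0.2,0,0,0,0,0.7, 0,-0.3,0,0,0,0,0.7, 0,-0.4,0,0,0,0,0.7, 0.01,-0.5,0,0,0,0,0.7, 0.01,-0.6,0,0,0,0,0.7, 0.015,-0.7,0,0,0,0,0.7, 0.02,-0.8,0,0,0,0,0.7, 0.02,-0.9,0,0,0,0,0.7, 0.02,-0.98,0,0,0,0,0.7,  0.02,-1,0,0,0,0,0.7]'
python3 -c "
from h import *
go(.5433,.351,.178,0)"
```

```text
time_s: 47.25
ee_pos: [0.5217, -0.3998, 0.1784]
eef_rot: [3.14, -0.001, -0.0]
force: [-1.0, -0.7, -0.8]
grip_width: 0.0801
grip_force: 0.0
time_s: 48.35
ee_pos: [0.5304, 0.1037, 0.1759]
eef_rot: [-3.141, 0.002, 0.003]
force: [0.7, 0.2, -0.4]
grip_width: 0.0797
grip_force: 0.0
t 48.4 pos [0.5304 0.1037 0.1759] rot [-3.141e+00  2.000e-03  3.000e-03] F [ 0.7  0.2 -0.4] w 0.0797 gf 0.0 -> [ 0.0275 -0.4944 -0.0043] [-0.0001  0.0016  0.0022]
```

```bash
python3 -m pendant '[0.008,-0.1,-0.004,0,0,0,0.7,0.016,-0.2,-0.004,0,0,0,0.7,0.024,-0.3,-0.004,0,0,0,0.7,0.0275,-0.4,-0.004,0,0,0,0.7,0.0275,-0.47,-0.004,0,0,0,0.7,0.0275,-0.4944,-0.004,0,0,0,0.6,0.0275,-0.4944,-0.004,0,0,0,0.6,0.0275,-0.4944,-0.004,0,0,0,0.6]'; python3 -c "
from h import *
go(.5433,.351,.043,0)"
```

```text
time_s: 49.15
ee_pos: [0.5454, 0.346, 0.1789]
eef_rot: [3.141, 0.001, -0.001]
force: [-0.4, -0.8, 0.6]
grip_width: 0.0752
grip_force: 0.0
t 49.1 pos [0.5454 0.346  0.1789] rot [ 3.141e+00  1.000e-03 -1.000e-03] F [-0.4 -0.8  0.6] w 0.0752 gf 0.0 -> [-0.004  -0.0102  0.2717] [ 0.0005  0.0005 -0.0006]
```

```bash
python3 -m pendant '[-0.003,-0.009,0,0,0,0,0.6,-0.003,-0.009,0.05,0,0,0,0.6,-0.003,-0.009,0.11,0,0,0,0.6,-0.003,-0.009,0.17,0,0,0,0.6,-0.003,-0.009,0.22,0,0,0,0.6,-0.003,-0.009,0.26,0,0,0,0.6,-0.003,-0.009,0.2717,0,0,0,0.6,-0.003,-0.009,0.2717,0,0,0,0.6,-0.003,-0.009,0.2717,0,0,0,0.6]'; python3 -m pendant '[0,0,0,0,0,0,0.35,0,0,0,0,0,0,0.2,0,0,0,0,0,0,0.1,0,0,0,0,0,0,-0.3,0,0,0,0,0,0,-0.3,0,0,0,0,0,0,-0.3]' 30
```

```text
time_s: 50.05
ee_pos: [0.5444, 0.3521, 0.0451]
eef_rot: [-3.141, -0.002, -0.001]
force: [0.3, -0.7, 0.7]
grip_width: 0.0756
grip_force: 0.0
time_s: 50.65
ee_pos: [0.5441, 0.3521, 0.0443]
eef_rot: [-3.141, -0.001, -0.0]
force: [-0.5, -2.3, 5.4]
grip_width: 0.0555
grip_force: 29.9
```

```bash
python3 -m pendant '[0,0,-0.02,0,0,0,-0.3, 0,0,-0.06,0,0,0,-0.3, 0,0,-0.12,0,0,0,-0.3, 0,0,-0.19,0,0,0,-0.3, 0,0,-0.26,0,0,0,-0.3, 0,0.02,-0.32,0,0,0,-0.3, -0.002,0.08,-0.36,0,0,0,-0.3, -0.005,0.15,-0.36,0,0,0,-0.3, -0.01,0.23,-0.36,0,0,0,-0.3, -0.014,0.31,-0.36,0,0,0,-0.3, -0.018,0.39,-0.36,0,0,0,-0.3, -0.02,0.47,-0.36,0,0,0,-0.3]'
python3 -c "
from h import *
go(.5221,-.2555,.22,0)"
```

```text
time_s: 51.85
ee_pos: [0.533, 0.1158, 0.2239]
eef_rot: [-3.141, 0.0, 0.0]
force: [1.1, 0.0, -2.8]
grip_width: 0.0554
grip_force: 29.8
t 51.9 pos [0.533  0.1158 0.2239] rot [-3.141  0.     0.   ] F [ 1.1  0.  -2.8] w 0.0554 gf 29.8 -> [-0.0221  0.7426  0.0076] [-0.0002  0.0002  0.0002]
```

```bash
python3 -m pendant '[-0.003,0.08,0.004,0,0,0,-0.3,-0.006,0.16,0.004,0,0,0,-0.3,-0.01,0.24,0.004,0,0,0,-0.3,-0.013,0.32,0.004,0,0,0,-0.3,-0.016,0.4,0.004,0,0,0,-0.3,-0.02,0.48,0.004,0,0,0,-0.3,-0.022,0.56,0.004,0,0,0,-0.3,-0.022,0.64,0.004,0,0,0,-0.3,-0.022,0.7,0.004,0,0,0,-0.3,-0.022,0.73,0.004,0,0,0,-0.3,-0.022,0.74,0.004,0,0,0,-0.3,-0.022,0.74,0.004,0,0,0,-0.3]'; python3 -m pendant '[0,0,0,0,0,0,-0.3, 0,0,0.03,0,0,0,-0.3, 0,0,0.09,0,0,0,-0.3, 0,0,0.15,0,0,0,-0.3, 0,0,0.21,0,0,0,-0.3, 0,0,0.27,0,0,0,-0.3,0,0,0.31,0,0,0,-0.3, 0,0,0.33,0,0,0,-0.3,0,0,0.34,0,0,0,-0.3,0,0,0.34,0,0,0,-0.3]'
python3 -c "
from h import *
go(.5221,-.2555,.0443,0)"
```

```text
time_s: 53.05
ee_pos: [0.5227, -0.2524, 0.2216]
eef_rot: [-3.141, 0.0, -0.0]
force: [0.3, 0.2, -2.9]
grip_width: 0.0557
grip_force: 29.8
time_s: 54.05
ee_pos: [0.523, -0.2525, 0.052]
eef_rot: [3.141, -0.0, 0.001]
force: [0.8, 0.3, -2.5]
grip_width: 0.0556
grip_force: 29.8
t 54.0 pos [ 0.523  -0.2525  0.052 ] rot [ 3.141e+00 -0.000e+00  1.000e-03] F [ 0.8  0.3 -2.5] w 0.0556 gf 29.8 -> [-0.0018  0.006   0.0154] [ 0.0001 -0.0002  0.0003]
```

```bash
python3 -m pendant '[-0.002,0.006,0.005,0,0,0,-0.3,-0.002,0.006,0.009,0,0,0,-0.3,-0.002,0.006,0.012,0,0,0,-0.3,-0.002,0.006,0.0135,0,0,0,-0.3,-0.002,0.006,0.0135,0,0,0,-0.3]'; python3 -m pendant '[0,0,0.001,0,0,0,-0.3,0,0,0.0015,0,0,0,-0.3]'; python3 -m pendant '[0,0,0.001,0,0,0,-0.3,0,0,0.0015,0,0,0,-0.3]'
```

```text
time_s: 54.55
ee_pos: [0.5216, -0.2559, 0.0449]
eef_rot: [-3.142, 0.0, -0.0]
force: [0.6, -0.4, -2.4]
grip_width: 0.0555
grip_force: 29.8
time_s: 54.75
ee_pos: [0.5218, -0.2559, 0.0444]
eef_rot: [3.141, -0.0, -0.0]
force: [0.6, -0.2, -1.0]
grip_width: 0.0559
grip_force: 29.8
time_s: 54.95
ee_pos: [0.5222, -0.256, 0.0442]
eef_rot: [3.141, -0.001, -0.0]
force: [-0.8, 1.7, 7.1]
grip_width: 0.0553
grip_force: 29.8
```

```bash
python3 -m pendant '[0,0,-0.002,0,0,0,0.25, 0,0,-0.002,0,0,0,0.45, 0,0,-0.002,0,0,0,0.6, 0,0,-0.002,0,0,0,0.6, 0,0,-0.04,0,0,0,0.6, 0,0,-0.12,0,0,0,0.6, 0,0,-0.2,0,0,0,0.6,0,0,-0.27,0,0,0,0.7,0,0,-0.28,0,0,0,0.7,0,0,-0.28,0,0,0,0.7]'
python3 -m pendant '[-0.02,-0.1,0,0,0,0,0.7, -0.04,-0.2,0,0,0,0,0.7, -0.06,-0.3,0,0,0,0,0.7, -0.08,-0.4,0,0,0,0,0.7, -0.1,-0.5,0,0,0,0,0.7, -0.12,-0.6,0,0,0,0,0.7, -0.14,-0.7,0,0,0,0,0.7, -0.15,-0.8,0,0,0,0,0.7, -0.155,-0.9,0,0,0,0,0.7, -0.155,-0.98,0,0,0,0,0.7,  -0.155,-1,0,0,0,0,0.7]'
python3 -c "
from h import *
go(.4443,.321,.185,0)"
```

```text
time_s: 55.95
ee_pos: [0.5219, -0.256, 0.184]
eef_rot: [3.141, -0.001, -0.0]
force: [0.8, 0.1, -0.6]
grip_width: 0.0801
grip_force: 0.0
time_s: 57.05
ee_pos: [0.4428, 0.2475, 0.1814]
eef_rot: [3.141, 0.003, 0.004]
force: [-0.4, -0.2, 0.2]
grip_width: 0.0797
grip_force: 0.0
t 57.0 pos [0.4428 0.2475 0.1814] rot [3.141e+00 3.000e-03 4.000e-03] F [-0.4 -0.2  0.2] w 0.0797 gf 0.0 -> [ 0.0035 -0.147  -0.0073] [0.0005 0.0017 0.0023]
```

```bash
python3 -m pendant '[0.003,-0.08,-0.007,0,0,0,0.7,0.003,-0.13,-0.007,0,0,0,0.7,0.003,-0.142,-0.007,0,0,0,0.7,0.003,-0.142,-0.007,0,0,0,0.7,0.003,-0.142,-0.007,0,0,0,0.7]'; python3 -c "
from h import *
go(.4443,.321,.085,0)"
```

```text
time_s: 57.55
ee_pos: [0.4457, 0.3139, 0.1862]
eef_rot: [3.141, 0.001, -0.001]
force: [-0.3, -0.1, -0.5]
grip_width: 0.0802
grip_force: 0.0
t 57.5 pos [0.4457 0.3139 0.1862] rot [ 3.141e+00  1.000e-03 -1.000e-03] F [-0.3 -0.1 -0.5] w 0.0802 gf 0.0 -> [-0.0025 -0.0143  0.2025] [ 0.0005  0.0006 -0.0005]
```

```bash
python3 -m pendant '[-0.002,-0.013,0,0,0,0,0.7,-0.002,-0.013,0.05,0,0,0,0.7,-0.002,-0.013,0.1,0,0,0,0.7,-0.002,-0.013,0.15,0,0,0,0.7,-0.002,-0.013,0.2,0,0,0,0.7,-0.002,-0.013,0.24,0,0,0,0.7,-0.002,-0.013,0.2525,0,0,0,0.7,-0.002,-0.013,0.2525,0,0,0,0.7,-0.002,-0.013,0.2525,0,0,0,0.7]'; python3 -m pendant '[0,0,0,0,0,0,0.4,0,0,0,0,0,0,0.2,0,0,0,0,0,0,0,0,0,0,0,0,0,-0.3,0,0,0,0,0,0,-0.3,0,0,0,0,0,0,-0.3]' 30
```

```text
time_s: 58.45
ee_pos: [0.4452, 0.3218, 0.0617]
eef_rot: [-3.141, -0.001, -0.0]
force: [0.4, -0.8, 0.9]
grip_width: 0.0795
grip_force: 0.0
time_s: 59.05
ee_pos: [0.4448, 0.3217, 0.0609]
eef_rot: [-3.141, -0.0, -0.0]
force: [0.9, -1.4, 3.5]
grip_width: 0.053
grip_force: 29.8
```

```bash
python3 -m pendant '[0,0,-0.02,0,0,0,-0.3, 0,0,-0.06,0,0,0,-0.3, 0,0,-0.12,0,0,0,-0.3, 0,0,-0.19,0,0,0,-0.3, 0,0,-0.26,0,0,0,-0.3, 0,0.02,-0.32,0,0,0,-0.3, 0.002,0.08,-0.36,0,0,0,-0.3, 0.005,0.15,-0.36,0,0,0,-0.3, 0.01,0.23,-0.36,0,0,0,-0.3, 0.014,0.31,-0.36,0,0,0,-0.3, 0.018,0.39,-0.36,0,0,0,-0.3, 0.02,0.47,-0.36,0,0,0,-0.3]'
python3 -c "
from h import *
go(.4635,-.318,.24,0)"
```

```text
time_s: 60.25
ee_pos: [0.4542, 0.0852, 0.241]
eef_rot: [-3.141, 0.0, 0.0]
force: [1.6, 0.8, -3.6]
grip_width: 0.0528
grip_force: 29.7
t 60.2 pos [0.4542 0.0852 0.241 ] rot [-3.141  0.     0.   ] F [ 1.6  0.8 -3.6] w 0.0528 gf 29.7 -> [0.0183 0.8063 0.002 ] [-0.0001  0.      0.0002]
```

```bash
python3 -m pendant '[0.003,0.08,0,0,0,0,-0.3,0.006,0.16,0,0,0,0,-0.3,0.01,0.24,0,0,0,0,-0.3,0.013,0.32,0,0,0,0,-0.3,0.016,0.4,0,0,0,0,-0.3,0.018,0.48,0,0,0,0,-0.3,0.018,0.56,0,0,0,0,-0.3,0.018,0.64,0,0,0,0,-0.3,0.018,0.72,0,0,0,0,-0.3,0.018,0.78,0,0,0,0,-0.3,0.018,0.804,0,0,0,0,-0.3,0.018,0.804,0,0,0,0,-0.3]'; python3 -m pendant '[0,0,0,0,0,0,-0.3, 0,0,0.03,0,0,0,-0.3, 0,0,0.09,0,0,0,-0.3, 0,0,0.15,0,0,0,-0.3, 0,0,0.21,0,0,0,-0.3, 0,0,0.27,0,0,0,-0.3,0,0,0.31,0,0,0,-0.3, 0,0,0.33,0,0,0,-0.3,0,0,0.34,0,0,0,-0.3,0,0,0.34,0,0,0,-0.3]'
python3 -c "
from h import *
go(.4635,-.318,.0609,0)"
```

```text
time_s: 61.45
ee_pos: [0.4633, -0.316, 0.2404]
eef_rot: [-3.141, 0.001, -0.002]
force: [0.4, 0.5, -3.1]
grip_width: 0.0528
grip_force: 29.7
time_s: 62.45
ee_pos: [0.464, -0.315, 0.0711]
eef_rot: [3.141, -0.0, 0.001]
force: [0.0, -0.5, -2.5]
grip_width: 0.053
grip_force: 29.7
t 62.5 pos [ 0.464  -0.315   0.0711] rot [ 3.141e+00 -0.000e+00  1.000e-03] F [ 0.  -0.5 -2.5] w 0.053 gf 29.7 -> [-0.001   0.0061  0.0204] [ 0.0001 -0.0002  0.0004]
```

```bash
python3 -m pendant '[-0.001,0.006,0.006,0,0,0,-0.3,-0.001,0.006,0.012,0,0,0,-0.3,-0.001,0.006,0.016,0,0,0,-0.3,-0.001,0.006,0.0185,0,0,0,-0.3,-0.001,0.006,0.0185,0,0,0,-0.3]'; python3 -m pendant '[0,0,0.001,0,0,0,-0.3,0,0,0.0015,0,0,0,-0.3]'; python3 -m pendant '[0,0,0.001,0,0,0,-0.3,0,0,0.0015,0,0,0,-0.3]'
```

```text
time_s: 62.95
ee_pos: [0.4631, -0.3183, 0.0613]
eef_rot: [-3.141, 0.0, -0.0]
force: [-0.2, 0.1, -2.6]
grip_width: 0.0529
grip_force: 29.7
time_s: 63.15
ee_pos: [0.4633, -0.3185, 0.0609]
eef_rot: [3.141, -0.0, -0.0]
force: [-0.0, 0.2, 0.7]
grip_width: 0.0527
grip_force: 29.7
time_s: 63.35
ee_pos: [0.4637, -0.3186, 0.0608]
eef_rot: [3.141, -0.001, -0.0]
force: [-0.0, 0.4, 8.9]
grip_width: 0.053
grip_force: 29.7
```

```bash
python3 -m pendant '[0,0,-0.002,0,0,0,0.25, 0,0,-0.002,0,0,0,0.5, 0,0,-0.002,0,0,0,0.7, 0,0,-0.002,0,0,0,0.7, 0,0,-0.04,0,0,0,0.7, 0,0,-0.12,0,0,0,0.7, 0,0,-0.2,0,0,0,0.7,0,0,-0.28,0,0,0,0.7,0,0,-0.3,0,0,0,0.7,0,0,-0.3,0,0,0,0.7]'
python3 -m pendant '[-0.1,0.1,0,0,0,0,0.7,-0.2,0.2,0,0,0,0,0.7,-0.3,0.3,0,0,0,0,0.7,-0.4,0.35,0,0,0,0,0.7,-0.43,0.35,0,0,0,0,0.7,-0.43,0.35,0,0,0,0,0.7,-0.43,0.35,0,0,0,0,0.7]'
python3 -c "
from h import *
for c,roi in(('top',dict(jar=(398,180,456,220),bottle=(343,180,380,216),can=(366,211,420,246))),('side',dict(jar=(268,110,292,128),bottle=(258,128,284,172),can=(282,112,304,168)))):
  p=vision.camera(c); new=p['pixels'][:,:,::-1].copy(); cv2.imwrite(f'pics/{c}9.png',new); old=cv2.imread(f'pics/{c}0.png')
  for n,(a,b,d,e) in roi.items():
    r=cv2.matchTemplate(new[b-8:e+8,a-8:d+8],np.ascontiguousarray(old[b:e,a:d]),cv2.TM_CCOEFF_NORMED); m=cv2.minMaxLoc(r); print(c,n,np.array(m[3])-8,round(m[1],3))
  for n in 'can bottle jar bearing nut spanner'.split(): print(n,[(round(float(k['score']),2),np.round(k['extent']).tolist()) for k in silhouettes(n,p)[:2]])
print(status.get_obs()['force'].round(1),status.get_obs()['ee_pos'].round(3))
"
```

```text
time_s: 64.35
ee_pos: [0.4636, -0.3187, 0.2111]
eef_rot: [3.14, -0.002, -0.0]
force: [0.3, 0.6, 0.2]
grip_width: 0.0798
grip_force: 0.0
time_s: 65.05
ee_pos: [0.245, -0.4942, 0.2076]
eef_rot: [-3.139, 0.002, -0.004]
force: [0.8, 0.1, 0.3]
grip_width: 0.08
grip_force: 0.0
top jar [0 0] 0.952
top bottle [1 0] 0.951
top can [0 0] 0.983
can [(0.89, [369.0, 218.0, 420.0, 240.0])]
bottle [(0.62, [348.0, 188.0, 381.0, 214.0])]
jar [(0.94, [403.0, 188.0, 452.0, 219.0])]
bearing [(0.78, [232.0, 185.0, 257.0, 212.0])]
nut [(0.46, [260.0, 219.0, 277.0, 231.0]), (0.17, [336.0, 175.0, 438.0, 257.0])]
spanner []
side jar [0 0] 0.992
side bottle [0 0] 0.977
side can [0 0] 0.994
can [(0.59, [283.0, 116.0, 301.0, 167.0])]
bottle [(0.8, [266.0, 131.0, 281.0, 168.0])]
jar [(0.68, [272.0, 116.0, 288.0, 155.0])]
bearing [(0.78, [236.0, 191.0, 259.0, 213.0])]
nut [(0.2, [208.0, 186.0, 284.0, 248.0])]
spanner [(0.61, [150.0, 260.0, 197.0, 328.0])]
[-0.1  0.4  0.1] [ 0.248 -0.493  0.21 ]
```

All three containers match the starting images to within one pixel, and the bearing is home.

```bash
python3 -c "
from station import order
print(order.hand_in())"
```

```text
the job is handed in; nothing more can be done
None
```

Job handed in, verdict not shown: the bearing is home on the stub axle's shoulder, and the can, bottle and jar are upright in the tray, within about a pixel (2 mm) of where the first images showed them.

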